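# Charge the melting bowl and hang up the hod

### The job

Tip all six brass chunks from the small steel hod into the white melting bowl, then hang the empty hod by its red handle bar in the dip of the brass hook on the green stand. The hook's collar can be clamped at any height, so feel for it: lower the hod gently until the hook carries its weight before you let go, and leave it hanging still and upright, clear of the bench. Do not shift the bowl or the other tools and containers on the bench.

Things in the scene. Friction and masses are not known exactly. Their poses are not given: they have to be found in the camera images.
- hod: Loose sheet-steel carrier, 80 mm long (x) by 84 wide (y), 0.2-0.37 kg empty, walls 3 mm. Origin: centre of its underside; z up; back wall (40 mm high) at +x, front (-x) open. Side walls 40 mm high, only 20 mm in the front 30 mm. A rigid arched handle (uprights at x = 9, y = +-43.5 mm) carries a red bar. Chunks slide out with the front tipped 50-60 degrees down. Empty it balances under mid-bar.
- hod_bar (a point): Centre of the red handle bar, at x = 9, y = 0, z = 125 mm in the hod frame, same axes. Bar along y, 84 mm clear between uprights, 10 mm thick in x, 8 in z (underside 121 mm up). Opening below it: 81 mm down to the 40 mm walls. Pinch it across x from above, some 24 mm to one side of its centre, so the middle stays free for the hook.
- hod_lip (a point): Middle of the hod's pouring edge, on the floor's upper face: x = -40, y = 0, z = 4 mm in the hod frame. No raised rim.
- chunk0: Brass casting chunk, rounded block 18 x 16 x 14 mm, 30 g; origin at the centre of its underside. Starts lying in the hod.
- chunk1: Brass casting chunk, rounded block 18 x 16 x 14 mm, 30 g; origin at the centre of its underside. Starts lying in the hod.
- chunk2: Brass casting chunk, rounded block 18 x 16 x 14 mm, 30 g; origin at the centre of its underside. Starts lying in the hod.
- chunk3: Brass casting chunk, rounded block 18 x 16 x 14 mm, 30 g; origin at the centre of its underside. Starts lying in the hod.
- chunk4: Brass casting chunk, rounded block 18 x 16 x 14 mm, 30 g; origin at the centre of its underside. Starts lying in the hod.
- chunk5: Brass casting chunk, rounded block 18 x 16 x 14 mm, 30 g; origin at the centre of its underside. Starts lying in the hod.
- bowl: White ceramic melting bowl, loose, 0.7 kg, 55 mm high; outer radius 50 mm at the foot, 72 mm at the rim; wall 6 mm, inner floor 8 mm up. Origin: centre of its underside, z up.
- stand: Hook stand fixed to the bench. Origin: centre of the underside of its green 110 x 110 x 12 mm base; z up. Post (radius 8 mm) at the origin, its black ball's top at 316 mm. A clamped collar (radius 16 mm, from the height of the dip to 30 mm above it) carries a rigid brass hook, rod radius 5 mm, pointing along the stand's -x at y = 0. The hook's height differs every time and is not reported.
- hook_low (a point): Fixed point of the stand at x = -95, y = 0, z = 165 mm: the middle of the hook's dip (upper surface) if the collar is at its lowest. The true dip is 0 to 60 mm straight above. Along the stand's x the rod is 20 mm above the dip from the post to -65 mm, slopes down to the level dip (-85 to -105 mm), then rises to a tip at -128 mm, its top 25 mm above the dip's upper surface.
- tin: Blue round tin, radius 46 mm, 46 mm high, origin under its centre; leave alone.
- jar: White jar with red cap, radius 32 mm, 90 mm high, origin under its centre; leave alone.
- block: Dark steel bench block, 90 x 90 x 35 mm, origin under its centre; leave alone.
- pliers: Red-handled pliers lying flat, 170 mm long, along their x, 15 mm high, origin under the middle; leave alone.
- brush: Wooden-handled brush lying along its x, 180 mm long, 20 mm high, origin under the middle; leave alone.
Mind the look-alikes: they are no part of the job. What is shaped like the hod but purple is not meant.

How it is judged:
By the outcome, as a careful person would: the job done as asked, in the order asked, and still so for the second after the job is handed in, with the robot touching nothing.
It also fails if it takes over 69 s, if anything falls off the work surface, if the arm or the gripper's body presses on something with over 40 N, if the wrist force passes 120 N, or if a joint passes its speed limit or range.

### The arm

A 7-joint arm with a two-finger parallel gripper is mounted at the origin on the work surface. World frame = base frame: x ahead of the robot, y to its left, z up, the work surface at z = 0. Lengths are in m, angles in degrees, forces in N, time in s.
With the tool pointing down it reaches from about 0.425 to 0.875 m from the base axis. Payload 4.7 kg.
Tool frame: the origin (TCP) lies midway between the tips of the shut fingers; the grasp point (between the pads) lies 19 mm behind it; z points along the fingers, y is the line along which they close (so a half turn about z gives the same grasp; the last joint's range is limited). The gripper opens to 87 mm and grips with 3 to 60 N. Pads are 19 mm wide; open, the fingers measure 117 mm over their backs; the gripper's body (75 mm by 190 mm) begins 51 mm behind the grasp point.
Start: joints at [-62.79, 18.392, -4.016, 83.108, 1.295, 78.541, -3.26], TCP at [0.289, 0.582, 0.183] pointing down, gripper open.
Joint ranges: [-163.93, 163.93], [-17.29, 119.83], [-79.2, 71.16], [3.27, 140.29], [-89.18, 269.18], [5.43, 117.66], [-154.24, 154.24]. Speed limits (degrees/s): [147.25, 147.25, 180, 180, 180, 180, 180].

### API

Orientations are given as a 3x3 rotation matrix whose columns are the frame's x, y, z axes.
In Python, from station import * gives the robot as it stands.
- The arm moves only by the tool move_arm, never from a script. Its argument "commands" is a list of rows, each an object of numbers: "tx", "ty", "tz": the shift along the tool's x, y, z in m; "yaw": the turn about the tool's z in degrees; "grip": the opening, from 0 (shut) to 1 (fully open). A call has 1 to 12 rows; each row shifts and turns the commanded pose from where the row before left it, along the tool's axes as they then stand; what a row does not reach is not made up. A row lasts 1/12 s, in which the tool goes at most 41.7 mm and 7.16 degrees, less where a joint would pass 70% of its speed; a pose out of reach is approached as far as the arm can. A call is refused whole if a number of a shift passes 0.0417 or a number of a turn 7.16, either way. A call with a gripper value outside its range is refused whole. The fingers move at their own pace and stop on an object; the grip force is fixed at half the most. Time passes only in rows, so rows that do not move let the fingers close. It gives the time, the measured TCP pose, the force, the opening and the grip force at its end, in the units of the state.
- get_state(): the state, without advancing time (a new reading comes with each control period).
- snapshot(name): name is "side" or "top" or "wrist"; returns a dict with "color" (400x640x3 uint8, blue, green, red), "intrinsics" (3x3 intrinsics, pixels), "rvec" (rotation vector, rad) and "tvec" (3), from world to camera coordinates, as OpenCV has them. Camera axes: x right, y down, z forward; pixel columns grow to the right and rows downward; lengths in m; the calibration is good to about 2 mm. A picture is of the moment at which its call begins. There is no depth.
- sign_off(): hands the job in; it is judged then, once.
The state is a dict: "t": time; "qpos": joint angles; "qd": joint speeds; "tau": joint torques, N m; "position": TCP position; "ee_rot": TCP orientation; "wrist_force": force on the tool from outside, world axes, zero at the start; "moment": the same for the moment, N m; "gripper_width": finger opening in m; "grasp_force": force on a finger pad.
Only numpy, scipy, OpenCV 4.12 (cv2) and the standard library are available. Lean on these libraries where they do the work, as an engineer would, in place of code of your own. Each camera call takes 0.05 s, during which the arm holds its last target. There are 200 camera calls.

## Working session

There is one attempt and no reset: what is moved stays moved. The work goes in short steps, Python scripts to look and compute and a tool call to move; the robot and the scene stay as the last step left them, time stands still between calls to the robot, and variables do not carry over. Pictures are saved under pics/ and viewed, at most 10 in all, crops included, and the job is handed in when it is done.

Besides the shell and the picture viewer there is one more tool, called after "Emit:" as name(argument=value, ...) on one line, values as JSON. move_arm: Moves the arm, as the interface text tells. Its arguments: {"type":"object","properties":{"commands":{"type":"array"}},"required":["commands"]}

```bash
mkdir -p pics
cat > h.py <<'E'
from station import *
import numpy as np, cv2
def P(s):
    R,_=cv2.Rodrigues(np.array(s["rvec"],float)); return np.array(s["intrinsics"])@np.c_[R,np.array(s["tvec"],float).reshape(3)]
def onz(P,u,v,z):
    A=np.array([P[0]-u*P[2],P[1]-v*P[2]]); 
    return np.linalg.solve(A[:,:2],-A[:,3]-A[:,2]*z)
def tri(obs):
    A=np.vstack([r for P,u,v in obs for r in (P[0]-u*P[2],P[1]-v*P[2])]);
    x,res,_,_=np.linalg.lstsq(A[:,:3],-A[:,3],rcond=None); return x,[tuple(((q:=P@np.r_[x,1])[:2]/q[2]).round(1)) for P,_,_ in obs]
E
python3 - <<'E'
from h import *
import pickle
S={n:snapshot(n) for n in("side","top","wrist")}
pickle.dump(S,open("s0.pkl","wb"))
for n in S: cv2.imwrite(f"pics/{n}0.png",S[n]["color"]); print(n,-np.linalg.inv(P(S[n])[:,:3])@P(S[n])[:,3])
s=get_state();print(s["position"],s["ee_rot"],s["wrist_force"],s["t"])
E
```

```text
side [ 0.15664752 -0.95359246  0.74949134]
top [0.24959061 0.00324302 1.37145673]
wrist [0.22127699 0.61570857 0.38519593]
[0.28885449 0.58176481 0.18231727] [[-8.95721956e-01  4.44614270e-01 -5.73296857e-04]
 [ 4.44614632e-01  8.95720957e-01 -1.34020664e-03]
 [-8.23609879e-05 -1.45534869e-03 -9.99998938e-01]] [-0.10172133 -0.31934287  0.48816382] 0.15
```

View pics/top0.png

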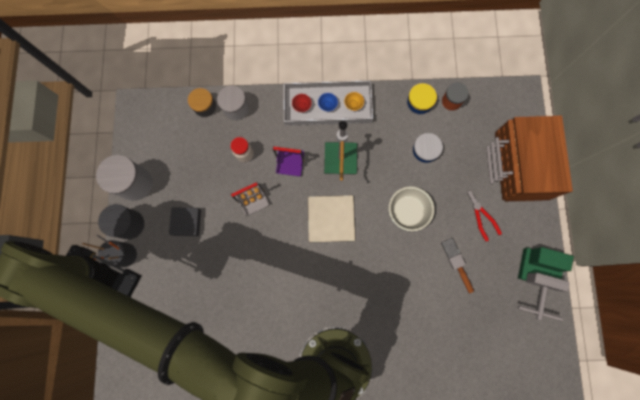

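View pics/side0.png

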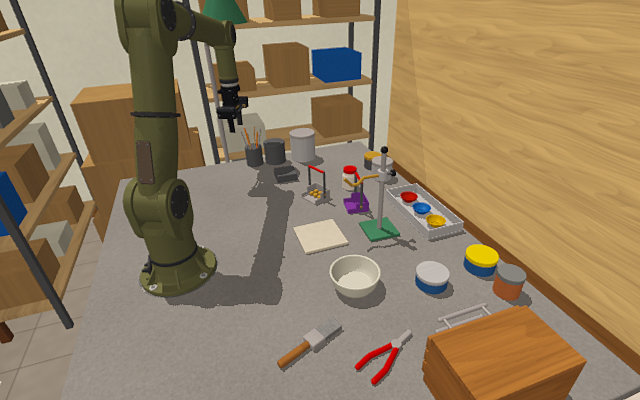

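The top view (up = +x, left = +y) shows the hod at about (252,197), the purple look-alike at (290,160), the stand at (341,157) with its ball at (342,127), and the bowl at (411,209). In the side view the hod is at (316,185), the ball at (384,150) and the hook at about (360,182). I'll enlarge these.

Run:
```python
from h import *
import pickle
S=pickle.load(open("s0.pkl","rb"))
def crop(n,u,v,w,h,k): return cv2.resize(S[n]["color"][v:v+h,u:u+w],None,fx=k,fy=k,interpolation=cv2.INTER_CUBIC)
a=crop("top",222,165,80,60,5); b=crop("top",310,110,80,60,5)
c=crop("side",290,150,80,60,5); d=crop("side",335,140,80,60,5)
cv2.imwrite("pics/c1.png",np.vstack([np.hstack([a,b]),np.hstack([c,d])]))
```

```text
(no output)
```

View pics/c1.png

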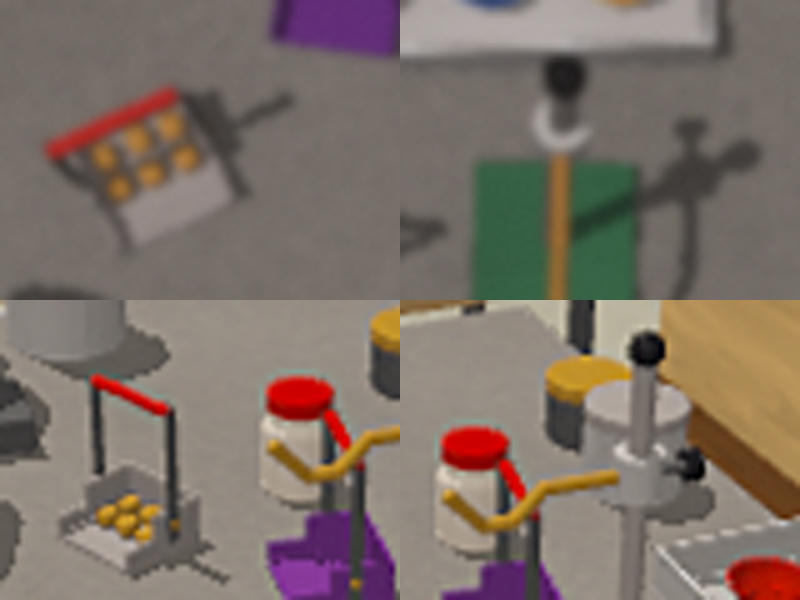

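The crops give these pixels. Bar ends: top (232,195.4) and (257,183.8), side (309,166) and (323.6,172.2). Hook dip: side about (353.5,184.5), on the rod line in the top view. The hook points along world -x.

Run:
```python
from h import *
import pickle
S=pickle.load(open("s0.pkl","rb"))
T,D=P(S["top"]),P(S["side"])
print("bar+y",tri([(T,232.2,195.2),(D,309.2,166.2)]))
print("bar-y",tri([(T,256.8,183.8),(D,323.6,172.2)]))
print("ball",tri([(T,343,125.2),(D,384.6,149.8)]))
for u,v in[(325,142),(357.6,142.4)]: print("base top edge",onz(T,u,v,.012))
# full base corners by green mask
for n,M in(("top",T),("side",D)):
    hsv=cv2.cvtColor(S[n]["color"],cv2.COLOR_BGR2HSV); m=cv2.inRange(hsv,(60,100,40),(85,255,255))
    k,l,st,c=cv2.connectedComponentsWithStats(m)
    for i in range(1,k):
        if st[i,4]>100: print(n,st[i],c[i], onz(M,*c[i],.012))
# bowl rim
g=S["top"]["color"]; m=cv2.inRange(cv2.cvtColor(g,cv2.COLOR_BGR2HSV),(0,0,170),(179,60,255))
k,l,st,c=cv2.connectedComponentsWithStats(m)
for i in range(1,k):
    if st[i,4]>200 and 380<c[i][0]<440: print("bowl",st[i],c[i],onz(T,st[i,0]+st[i,2]/2,st[i,1]+st[i,3]/2,.055))
# dip and tip heights along plane y const
def ony(P,u,v,y):
    A=np.array([P[0]-u*P[2],P[1]-v*P[2]]);return np.linalg.solve(A[:,[0,2]],-A[:,3]-A[:,1]*y)
for y in(-.03,-.02,-.01): print(y,[ony(D,*p,y).round(4) for p in((353.3,185.2),(344.4,178.6),(383,176))])
# hod floor front corners top
print("hod front corners z4",onz(T,222+128/5,165+245/5,.004),onz(T,222+238/5,165+195/5,.02))
```

```text
bar+y (array([0.52174889, 0.29653589, 0.12594988]), [(np.float64(232.3), np.float64(194.6)), (np.float64(308.6), np.float64(166.3))])
bar-y (array([0.55507773, 0.22115192, 0.12773849]), [(np.float64(256.9), np.float64(183.1)), (np.float64(322.8), np.float64(172.4))])
ball (array([ 0.66581505, -0.04123119,  0.30466711]), [(np.float64(343.2), np.float64(124.5)), (np.float64(383.8), np.float64(150.1))])
base top edge [0.71951994 0.01049051]
base top edge [ 0.71447295 -0.09983319]
top [326 144  12  28 328] [331.39939024 157.60670732] [ 0.66381148 -0.0095335 ]
top [345 144  11  29 299] [350.11036789 158.36789298] [ 0.65912743 -0.07232725]
top [ 520  248   53   31 1124] [544.30782918 261.9386121 ] [ 0.29697122 -0.67621822]
side [203   0  44  24 721] [223.9001387   10.50485437] [ 1.57354803 12.92456694]
side [360 217  40  24 551] [378.93829401 229.4137931 ] [ 0.66274401 -0.04963201]
bowl [416 135  25  23 458] [428.01528384 145.82532751] [ 0.67817931 -0.32696094]
bowl [395 193  30  33 778] [409.77249357 208.70565553] [ 0.47161981 -0.25312603]
-0.03 [array([0.5709, 0.1959]), array([0.5402, 0.2256]), array([0.6754, 0.2082])]
-0.02 [array([0.5754, 0.1899]), array([0.5443, 0.22  ]), array([0.6811, 0.2023])]
-0.01 [array([0.5799, 0.1839]), array([0.5485, 0.2143]), array([0.6867, 0.1965])]
hod front corners z4 [0.48119015 0.27349494] [0.50960199 0.19813819]
```

Run:
```python
from h import *
import pickle
S=pickle.load(open("s0.pkl","rb"))
def crop(n,u,v,w,h,k): return cv2.resize(S[n]["color"][v:v+h,u:u+w],None,fx=k,fy=k,interpolation=cv2.INTER_CUBIC)
cv2.imwrite("pics/c2.png",np.hstack([crop("top",310,110,60,90,6),crop("top",380,170,60,90,6)]))
```

```text
(no output)
```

View pics/c2.png

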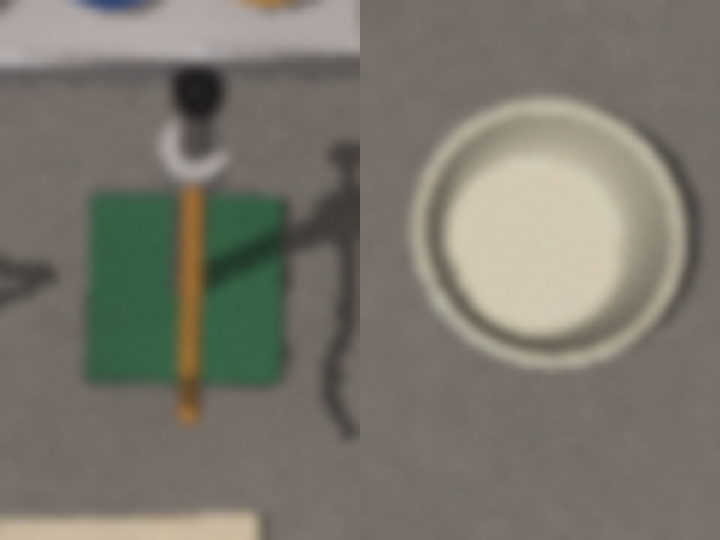

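The base corners in the top crop are about (325.3,142), (358,143), (357.2,173.8) and (324.2,173.3), the hook tip is at (341.5,179), and the bowl rim centre is (411.5,208.7). I'll compute poses and zoom in on the gripper body.

Run:
```python
from h import *
import pickle
S=pickle.load(open("s0.pkl","rb"))
T,D=P(S["top"]),P(S["side"])
c=np.array([onz(T,*p,.012) for p in((325.3,142),(358,143),(357.2,173.8),(324.2,173.3))])
m=c.mean(0); ex=(c[0]+c[1]-c[2]-c[3])/2; print("stand",m,"x len",np.linalg.norm(ex),"yaw",np.degrees(np.arctan2(ex[1],ex[0])))
ey=(c[0]+c[3]-c[1]-c[2])/2;print("yaw from y",np.degrees(np.arctan2(-ey[0],ey[1])))
print("bowl",onz(T,411.5,208.7,.055))
for z in(.165,.195,.225): print(z,"rod",onz(T,342,141,z+.02),"tip",onz(T,341.5,179,z+.025))
for p in(D@np.r_[m,.012,1],D@np.r_[m,.316,1],T@np.r_[m,.316,1]): print(p[:2]/p[2])
g=S["side"]["color"][70:145,190:290]; cv2.imwrite("pics/g.png",np.hstack([cv2.resize(g,(400,300),interpolation=2),cv2.resize(S["wrist"]["color"],(400,250)).__class__(0) if 0 else cv2.copyMakeBorder(cv2.resize(S["wrist"]["color"],(400,250)),0,50,0,0,0)]))
```

```text
stand [ 0.66168638 -0.04233332] x len 0.10863990842212363 yaw -3.6708096160922348
yaw from y -3.210496535977846
bowl [ 0.47405027 -0.25803701]
0.165 rod [ 0.66116301 -0.04081025] tip [ 0.54426986 -0.0351337 ]
0.195 rod [ 0.65075625 -0.03969634] tip [ 0.53678725 -0.03415922]
0.225 rod [ 0.64034949 -0.03858244] tip [ 0.52930464 -0.03318475]
[377.70556389 228.3419254 ]
[382.99859487 146.95746934]
[343.79884159 124.39967506]
```

View pics/g.png

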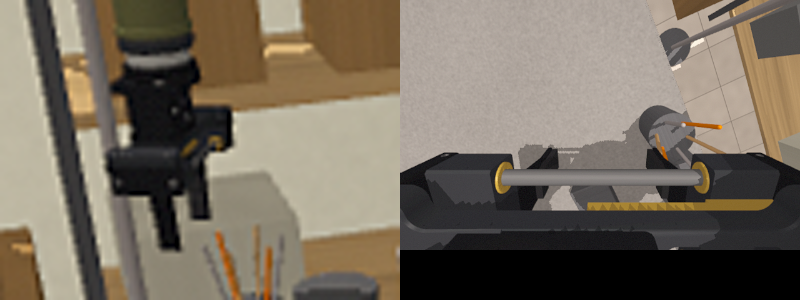

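Emit:
move_arm(commands=[{"tz":-0.04,"grip":0.6},{"tz":-0.04},{"tz":-0.04,"tx":-0.01},{"tz":-0.04,"tx":-0.04},{"tx":-0.04,"tz":-0.01}])

```text
schema error: expected keys tx, ty, tz, yaw, grip
```

The wrist view shows the 190 mm side of the body lies along the closing axis. At the hook it would reach the post, so I'll yaw the hod a little there. The rows only allow yaw, so I need to find out how the arm behaves at its reach limits, because the pour needs tilt.

Emit:
move_arm(commands=[{"tx":0,"ty":0,"tz":-0.04,"yaw":0,"grip":0.6},{"tx":-0.02,"ty":0,"tz":-0.035,"yaw":0,"grip":0.6},{"tx":-0.035,"ty":0,"tz":-0.02,"yaw":5,"grip":0.6},{"tx":-0.04,"ty":0,"tz":0,"yaw":5,"grip":0.6},{"tx":-0.04,"ty":0,"tz":0,"yaw":5,"grip":0.6},{"tx":-0.04,"ty":0,"tz":0,"yaw":5,"grip":0.6},{"tx":-0.04,"ty":0,"tz":0,"yaw":5,"grip":0.6},{"tx":-0.04,"ty":0,"tz":0,"yaw":5,"grip":0.6},{"tx":-0.04,"ty":0,"tz":0,"yaw":5,"grip":0.6},{"tx":-0.04,"ty":0,"tz":0,"yaw":5,"grip":0.6}])

```text
t: 0.98
position: [0.5296, 0.3563, 0.2775]
ee_rot: [[-0.396, 0.918, -0.0], [0.918, 0.396, -0.001], [-0.0, -0.001, -1.0]]
wrist_force: [0.5, 0.0, 0.1]
gripper_width: 0.0523
grasp_force: 0.0
```

Run:
```python
from h import *
s=get_state();print({k:np.round(s[k],3).tolist() for k in("t","qpos","position","ee_rot","wrist_force")})
```

```text
{'t': 0.983, 'qpos': [-44.56, 15.484, 10.548, 76.475, -2.79, 88.328, -10.964], 'position': [0.53, 0.356, 0.277], 'ee_rot': [[-0.396, 0.918, -0.0], [0.918, 0.396, -0.001], [-0.0, -0.001, -1.0]], 'wrist_force': [0.546, 0.029, 0.066]}
```

Emit:
move_arm(commands=[{"tx":0,"ty":0,"tz":-0.04,"yaw":0,"grip":0.6},{"tx":0,"ty":0,"tz":-0.04,"yaw":0,"grip":0.6},{"tx":0,"ty":0,"tz":-0.04,"yaw":0,"grip":0.6},{"tx":0,"ty":0,"tz":-0.04,"yaw":0,"grip":0.6},{"tx":0,"ty":0,"tz":-0.04,"yaw":0,"grip":0.6},{"tx":0,"ty":0,"tz":-0.04,"yaw":0,"grip":0.6},{"tx":0,"ty":0,"tz":-0.04,"yaw":0,"grip":0.6},{"tx":0,"ty":0,"tz":-0.04,"yaw":0,"grip":0.6},{"tx":0,"ty":0,"tz":-0.04,"yaw":0,"grip":0.6},{"tx":0,"ty":0,"tz":-0.04,"yaw":0,"grip":0.6}])

```text
t: 1.82
position: [0.5014, 0.3397, 0.5868]
ee_rot: [[-0.401, 0.91, 0.104], [0.916, 0.396, 0.07], [0.023, 0.123, -0.992]]
wrist_force: [-0.3, -0.6, 0.4]
gripper_width: 0.0523
grasp_force: 0.0
```

Run:
```python
from h import *
s=get_state();print({k:np.round(s[k],3).tolist() for k in("t","qpos","position","ee_rot","wrist_force")})
```

```text
{'t': 1.817, 'qpos': [-45.157, 16.542, 14.329, 39.031, -4.909, 117.608, -10.611], 'position': [0.501, 0.34, 0.587], 'ee_rot': [[-0.401, 0.91, 0.104], [0.916, 0.396, 0.07], [0.023, 0.123, -0.992]], 'wrist_force': [-0.266, -0.595, 0.427]}
```

At q6's upper limit (117.6°) the tool tilts outward, which is the tilt I need, and by the interface text it should persist. I'll fit a kinematic model to the three poses so I can plan the tilt and untilt.

```bash
cat > kin.py <<'E'
import numpy as np, itertools
from scipy.spatial.transform import Rotation as Ro
from scipy.optimize import least_squares
def fk(q,s,d,oq=np.zeros(7),a=0):
    q=np.radians(np.array(q)+oq)*s; R=Ro.identity(); p=np.array([0,0,d[0]])
    R=Ro.from_euler('z',q[0])*Ro.from_euler('y',q[1])*Ro.from_euler('z',q[2]); p=p+R.apply([a,0,d[1]])
    R=R*Ro.from_euler('y',q[3])*Ro.from_euler('z',q[4]); p=p+R.apply([-a,0,d[2]])
    R=R*Ro.from_euler('y',q[5])*Ro.from_euler('z',q[6]); p=p+R.apply([0,0,d[3]])
    return p,R.as_matrix()
E
python3 - <<'E'
from kin import *; import pickle
from h import get_state
s=get_state()
D=[([-62.79,18.392,-4.016,83.108,1.295,78.541,-3.26],[.28885,.58176,.18232],[[-.8957,.4446,-.0006],[.4446,.8957,-.0013],[-.0001,-.0015,-1]]),
([-44.56,15.484,10.548,76.475,-2.79,88.328,-10.964],[.5296,.3563,.2775],[[-.396,.918,0],[.918,.396,-.001],[0,-.001,-1]]),
(s["qpos"],s["position"],s["ee_rot"])]
best=[]
for sg in itertools.product([1,-1],repeat=4):
    S=np.array([sg[0],1,sg[1],1,sg[2],1,sg[3]])
    def f(x):
        o=np.zeros(7); o[6]=x[5]; o[0]=x[6]
        return np.concatenate([np.r_[p-P_,0.2*(R-np.array(E)).ravel()] for q,P_,E in D for p,R in [fk(q,S,x[:4],o,x[4])]])
    for o7 in(-90,0,90,180):
      for o1 in(0,90,180,-90):
        r=least_squares(f,[.35,.4,.4,.3,0,o7,o1]); best.append((r.cost,S.tolist(),r.x.round(4).tolist()))
best.sort(key=lambda b:b[0]); [print(b) for b in best[:3]]
pickle.dump(best[0],open("kin.pkl","wb"))
E
```

```text
(np.float64(3.697015064533505e-06), [-1, 1, -1, 1, -1, 1, -1], [0.2952, 0.4486, 0.5158, 0.4379, 0.0034, 272.3293, 2.3364])
(np.float64(3.6970150645346505e-06), [-1, 1, -1, 1, -1, 1, -1], [0.2952, 0.4486, 0.5158, 0.4379, 0.0034, -87.6707, 2.3364])
(np.float64(3.6970150645348487e-06), [-1, 1, -1, 1, -1, 1, -1], [0.2952, 0.4486, 0.5158, 0.4379, 0.0034, -87.6707, 2.3364])
```

The model fits well. The plan uses the documented reach-limit tilt:

1. Lean the empty tool along the bar direction at a far azimuth.
2. Grasp the bar leaning, with the hod level.
3. Pour by yawing about the leaning tool axis.
4. Set the hod down, regrasp upright and hang it.

First I'll simulate feasibility.

```bash
cat >> kin.py <<'E'
import pickle,os
if os.path.exists("kin.pkl"):
    _,S_,x_=pickle.load(open("kin.pkl","rb")); S_=np.array(S_); O_=np.zeros(7); O_[6]=x_[5]; O_[0]=x_[6]
LO=np.array([-163.93,-17.29,-79.2,3.27,-89.18,5.43,-154.24]);HI=np.array([163.93,119.83,71.16,140.29,269.18,117.66,154.24])
def FK(q): return fk(q,S_,x_[:4],O_,x_[4])
def IK(q,p,R,w=.3,reg=2e-5):
    def f(x):
        P,M=FK(x); return np.r_[P-p,w*Ro.from_matrix(M@R.T).as_rotvec(),reg*(x-q)]
    r=least_squares(f,np.clip(q,LO+.05,HI-.05),bounds=(LO,HI)); P,M=FK(r.x)
    return r.x,np.linalg.norm(P-p),np.degrees(np.linalg.norm(Ro.from_matrix(M@R.T).as_rotvec()))
def leanR(az,gam,flip=False):
    # upright: tool x=-u, z down; then lean so that z -> down cos + u sin
    u=np.array([np.cos(np.radians(az)),np.sin(np.radians(az)),0]);k=np.array([0,0,1.])
    z=-k*np.cos(gam)+u*np.sin(gam); x=-u*np.cos(gam)-k*np.sin(gam); 
    if flip: x=-x
    return np.c_[x,np.cross(z,x),z]
E
python3 - <<'E'
from kin import *
from h import get_state
s=get_state(); q0=np.array(s["qpos"])
# calibrate weight on previous lift
qa=[-44.56,15.484,10.548,76.475,-2.79,88.328,-10.964]; pa,Ra=FK(qa)
for w in(.05,.1,.2,.4,1):
    q=np.array(qa);p,R=FK(q)
    for i in range(10):
        p,R=FK(q); q,e,a=IK(q,p-.04*R[:,2],R,w)
    p,R=FK(q); print(w,p.round(3),R[:,2].round(3),q.round(1))
def path(q,p0,R0,p1,R1,n=15,tag=""):
    sl=Ro.from_matrix(R1@R0.T).as_rotvec(); worst=(0,0)
    for t in np.linspace(0,1,n+1)[1:]:
        q,e,a=IK(q,p0+t*(p1-p0),Ro.from_rotvec(t*sl).as_matrix()@R0); worst=(max(worst[0],e),max(worst[1],a))
    print(tag,q.round(0),"err mm %.1f deg %.1f"%(worst[0]*1e3,worst[1])); return q
g=np.radians(55)
for flip in(False,True):
    q=q0.copy();p,R=FK(q)
    Rv=leanR(-66.2,0,flip); RL=leanR(-66.2,g,flip)
    q=path(q,p,R,np.array([.5,.34,.45]),Rv,20,"yaw")
    q=path(q,np.array([.5,.34,.45]),Rv,np.array([.6,-.1,.45]),Rv,20,"mid")
    q=path(q,np.array([.6,-.1,.45]),Rv,np.array([.26,-.58,.45]),Rv,20,"az-66")
    q=path(q,np.array([.26,-.58,.45]),Rv,np.array([.28,-.62,.6]),RL,20,"tilt")
    zg=np.array(RL[:,2]);G=np.array([.5287,.2808,.125])+.012*zg
    q=path(q,np.array([.28,-.62,.6]),RL,np.array([.5,-.1,.5]),RL,20,"mid2")
    q=path(q,np.array([.5,-.1,.5]),RL,G+[0,0,.1],RL,20,"pre")
    q=path(q,G+[0,0,.1],RL,G,RL,10,"grasp")
    q=path(q,G,RL,G+[0,0,.25],RL,10,"lift")
    B=np.array([.47,-.22,.36]); q=path(q,G+[0,0,.25],RL,B,RL,20,"bowl")
    for ps in(75,-75):
        RP=RL@Ro.from_euler('z',ps,degrees=True).as_matrix(); path(q,B,RL,B,RP,20,"pour%d"%ps)
    q=path(q,B,RL,G+[0,0,.25],RL,20,"back")
    q=path(q,G+[0,0,.25],RL,np.array([-.1,.35,.55]),RL,20,"untilt start")
    q=path(q,np.array([-.1,.35,.55]),RL,np.array([-.2,.5,.58]),Rv,20,"untilted")
E
```

```text
0.05 [0.512 0.344 0.674] [ 0.245  0.164 -0.956] [-3.630e+01  1.570e+01  1.000e-01  2.950e+01 -0.000e+00  1.177e+02
 -1.290e+01]
0.1 [0.512 0.344 0.67 ] [ 0.238  0.16  -0.958] [-3.630e+01  1.560e+01  1.000e-01  3.010e+01  0.000e+00  1.177e+02
 -1.290e+01]
0.2 [0.509 0.342 0.655] [ 0.215  0.144 -0.966] [-36.3  15.5   0.   31.9   0.  117.7 -12.9]
0.4 [0.503 0.338 0.619] [ 0.154  0.103 -0.983] [-36.3  15.3   0.   36.3   0.  117.7 -12.9]
1 [0.492 0.33  0.559] [ 0.051  0.034 -0.998] [-36.2  15.9   0.   43.    0.  117.7 -12.9]
yaw [-47.  15.  14.  58.  -4. 108. -10.] err mm 0.0 deg 0.0
mid [-14.  16.  30.  58.  -9. 108.  36.] err mm 0.0 deg 0.0
az-66 [ 35.  24.  48.  52. -18. 110.  97.] err mm 0.0 deg 0.0
tilt [ 63. -17.   0.  90.   1.  57.  86.] err mm 19.0 deg 4.5
mid2 [-32. -12.  -2. 101.  54.  98.  -6.] err mm 45.7 deg 12.6
pre [-49.  33. -14.  82.  50. 104. -44.] err mm 0.0 deg 0.0
grasp [-49.  39. -14.  85.  50.  98. -51.] err mm 0.0 deg 0.0
lift [-49.  27. -14.  72.  52. 114. -33.] err mm 0.0 deg 0.0
bowl [-21. -17.   0. 121.  57.  81. -11.] err mm 9.6 deg 2.7
pour75 [-21. -17.   0. 
[... 600 characters left out ...]
-52.   89.   30.   90. -154.] err mm 45.7 deg 13.6
pre [  52.  -17.  -79.  102.    6.   69. -154.] err mm 91.6 deg 43.1
grasp [  53.  -17.  -79.  114.    0.   54. -154.] err mm 92.4 deg 45.9
lift [  50.  -17.  -79.   87.   14.   85. -154.] err mm 91.9 deg 45.2
bowl [  34.  -17.  -33.  108.   31.   72. -154.] err mm 87.1 deg 36.3
pour75 [  65.  -17.  -21.  109.  -24.   58. -154.] err mm 138.7 deg 40.1
pour-75 [ -21.  -17.    0.  121.   57.   81. -116.] err mm 38.3 deg 14.4
back [  50.  -17.  -79.   87.   14.   85. -154.] err mm 91.4 deg 37.8
untilt start [  -4.  -17.  -75.   73.   22.  118. -154.] err mm 265.5 deg 66.5
untilted [   6.  -17.  -51.   87.  -49.  114. -154.] err mm 264.1 deg 69.8
```

```bash
cat > pour.py <<'E'
from kin import *
from h import get_state
q0=np.array(get_state()["qpos"])
def hodR(y): return Ro.from_euler('z',y,degrees=True).as_matrix()
bowl=np.array([.474,-.258,.055])
def plan(yaw,gam,psi,off=.028,deep=.012,clear=.03,verbose=1):
    RL=leanR(yaw-90,np.radians(gam)); H=hodR(yaw)
    # TCP in hod frame
    tcp=np.array([.009,off,.125])+H.T@RL[:,2]*deep
    RP=RL@Ro.from_euler('z',psi,degrees=True).as_matrix(); HP=RP@RL.T@H
    lip=HP@(np.array([-.04,0,.004])-tcp)  # rel TCP, world
    corners=np.array([[x,y,z] for x in(-.04,.04) for y in(-.042,.042) for z in(0,.02)])
    low=(HP@(corners-tcp).T).T[:,2].min()
    front=-HP[:,0]; 
    # want lip ~ bowl centre minus 25mm along horizontal front direction, lowest corner 'clear' above rim
    fh=front*[1,1,0]; fh/=np.linalg.norm(fh)
    T=np.array([bowl[0],bowl[1],0])-lip*[1,1,0]-.02*fh; T[2]=.055+clear-low
    return RL,RP,T,HP,lip
if __name__=="__main__":
  for yaw in(23.8,10,-3.4):
    for gam in(50,55,60):
      for psi in(70,-70):
        RL,RP,T,HP,lip=plan(yaw,gam,psi)
        best=min((IK(np.array(s0),T,R) [1:] + (i,) for i,s0 in enumerate([[-30,0,-10,110,50,90,-20],[-10,0,-20,100,60,80,-60],[-30,20,-10,90,50,90,20]]) for R in(RP,)),key=lambda e:e[0])
        print(yaw,gam,psi,"T",T.round(3),"front",(-HP[:,0]).round(2),"side(y.z)",HP[2,1].round(2),"err",best[0].round(4),best[1].round(1))
E
python3 pour.py
```

```text
23.8 50 70 T [ 0.433 -0.272  0.212] front [-0.56  0.41 -0.72] side(y.z) 0.32 err 0.0105 2.6
23.8 50 -70 T [ 0.523 -0.13   0.199] front [-0.07 -0.69  0.72] side(y.z) 0.32 err 0.0 0.0
23.8 55 70 T [ 0.425 -0.273  0.207] front [-0.53  0.36 -0.77] side(y.z) 0.31 err 0.008 2.0
23.8 55 -70 T [ 0.533 -0.13   0.193] front [-0.1  -0.63  0.77] side(y.z) 0.31 err 0.0 0.0
23.8 60 70 T [ 0.419 -0.273  0.202] front [-0.5   0.29 -0.81] side(y.z) 0.28 err 0.0113 3.1
23.8 60 -70 T [ 0.543 -0.133  0.187] front [-0.12 -0.57  0.81] side(y.z) 0.28 err 0.0 0.0
10 50 70 T [ 0.43  -0.262  0.212] front [-0.44  0.54 -0.72] side(y.z) 0.32 err 0.0 0.0
10 50 -70 T [ 0.552 -0.145  0.199] front [-0.23 -0.65  0.72] side(y.z) 0.32 err 0.0 0.0
10 55 70 T [ 0.423 -0.261  0.207] front [-0.43  0.47 -0.77] side(y.z) 0.31 err 0.0 0.0
10 55 -70 T [ 0.562 -0.148  0.193] front [-0.24 -0.59  0.77] side(y.z) 0.31 err 0.0 0.0
10 60 70 T [ 0.417 -0.26   0.202] front [-0.42  0.4  -0.81] side(y.z) 0.28 err 0.0 0.0
10 60 -70 T [ 0.571 -0.153  0.187] front [-0.26 -0.52  0.81] side(y.z) 0.28 err 0.0 0.0
-3.4 50 70 T [ 0.431 -0.252  0.212] front [-0.31  0.62 -0.72] side(y.z) 0.32 err 0.0 0.0
-3.4 50 -70 T [ 0.576 -0.167  0.199] front [-0.38 -0.58  0.72] side(y.z) 0.32 err 0.0 0.0
-3.4 55 70 T [ 0.424 -0.249  0.207] front [-0.31  0.56 -0.77] side(y.z) 0.31 err 0.0 0.0
-3.4 55 -70 T [ 0.585 -0.172  0.193] front [-0.37 -0.52  0.77] side(y.z) 0.31 err 0.0 0.0
-3.4 60 70 T [ 0.418 -0.246  0.202] front [-0.31  0.49 -0.81] side(y.z) 0.28 err 0.0 0.0
-3.4 60 -70 T [ 0.593 -0.178  0.187] front [-0.37 -0.45  0.81] side(y.z) 0.28 err 0.0 0.0
```

Yaw +70° with a 55° lean pours correctly and the poses are reachable. I'll go to azimuth about -72° with orientation held.

```bash
cat > go.py <<'E'
from kin import *
from h import get_state
import sys
def seg(wps,step=.04,s=None):
    s=s or get_state(); R=np.array(s["ee_rot"]); p=np.array(s["position"])
    for w in wps:
        d=np.array(w)-p; n=int(np.ceil(np.linalg.norm(d)/step)); print(n,"rows of t=",(R.T@d/n).round(4)); p=np.array(w)
def st():
    s=get_state(); z=np.array(s["ee_rot"])[:,2]; 
    print("t%.1f"%s["t"],"p",np.round(s["position"],4),"q",np.round(s["qpos"],1),"lean %.1f az %.1f ydip %.1f yaz %.1f"%(np.degrees(np.arccos(-z[2])),np.degrees(np.arctan2(z[1],z[0])),np.degrees(np.arcsin(s["ee_rot"][2][1])),np.degrees(np.arctan2(s["ee_rot"][1][1],s["ee_rot"][0][1]))),"F",np.round(s["wrist_force"],1),"w",round(s["gripper_width"],4),round(s["grasp_force"],1))
    return s
E
python3 -c "
from go import *
seg([(.53,.2,.47),(.62,-.1,.47),(.22,-.56,.47)])"
```

```text
5 rows of t= [-0.0284 -0.0087  0.0218]
8 rows of t= [-0.0389 -0.0046 -0.0015]
16 rows of t= [-0.0163 -0.0341 -0.0046]
```

Emit:
move_arm(commands=[{"tx":-0.0284,"ty":-0.0087,"tz":0.0218,"yaw":0,"grip":0.6},{"tx":-0.0284,"ty":-0.0087,"tz":0.0218,"yaw":0,"grip":0.6},{"tx":-0.0284,"ty":-0.0087,"tz":0.0218,"yaw":0,"grip":0.6},{"tx":-0.0284,"ty":-0.0087,"tz":0.0218,"yaw":0,"grip":0.6},{"tx":-0.0284,"ty":-0.0087,"tz":0.0218,"yaw":0,"grip":0.6},{"tx":-0.039,"ty":-0.0046,"tz":-0.0015,"yaw":0,"grip":0.6},{"tx":-0.039,"ty":-0.0046,"tz":-0.0015,"yaw":0,"grip":0.6},{"tx":-0.039,"ty":-0.0046,"tz":-0.0015,"yaw":0,"grip":0.6},{"tx":-0.039,"ty":-0.0046,"tz":-0.0015,"yaw":0,"grip":0.6},{"tx":-0.039,"ty":-0.0046,"tz":-0.0015,"yaw":0,"grip":0.6},{"tx":-0.039,"ty":-0.0046,"tz":-0.0015,"yaw":0,"grip":0.6},{"tx":-0.039,"ty":-0.0046,"tz":-0.0015,"yaw":0,"grip":0.6}])

```text
t: 2.82
position: [0.6094, -0.065, 0.4699]
ee_rot: [[-0.402, 0.91, 0.103], [0.915, 0.396, 0.07], [0.023, 0.123, -0.992]]
wrist_force: [0.1, -0.1, 0.2]
gripper_width: 0.0526
grasp_force: 0.0
```

Emit:
move_arm(commands=[{"tx":-0.0163,"ty":-0.0341,"tz":-0.0046,"yaw":0,"grip":0.6},{"tx":-0.0163,"ty":-0.0341,"tz":-0.0046,"yaw":0,"grip":0.6},{"tx":-0.0163,"ty":-0.0341,"tz":-0.0046,"yaw":0,"grip":0.6},{"tx":-0.0163,"ty":-0.0341,"tz":-0.0046,"yaw":0,"grip":0.6},{"tx":-0.0163,"ty":-0.0341,"tz":-0.0046,"yaw":0,"grip":0.6},{"tx":-0.0163,"ty":-0.0341,"tz":-0.0046,"yaw":0,"grip":0.6},{"tx":-0.0163,"ty":-0.0341,"tz":-0.0046,"yaw":0,"grip":0.6},{"tx":-0.0163,"ty":-0.0341,"tz":-0.0046,"yaw":0,"grip":0.6}])

```text
t: 3.48
position: [0.408, -0.2944, 0.4699]
ee_rot: [[-0.402, 0.91, 0.104], [0.915, 0.396, 0.071], [0.023, 0.123, -0.992]]
wrist_force: [0.2, -0.5, -0.5]
gripper_width: 0.0518
grasp_force: 0.0
```

```bash
python3 -c "
from go import *
st();seg([(.24,-.58,.47)])"
```

```text
t3.5 p [ 0.408  -0.2944  0.4699] q [ -6.1  -2.   43.1  73.5  -5.6 105.6  59.1] lean 7.2 az 34.2 ydip 7.1 yaz 23.5 F [ 0.2 -0.5 -0.5] w 0.0518 0.0
9 rows of t= [-0.0215 -0.0296 -0.0042]
```

Emit:
move_arm(commands=[{"tx":-0.0215,"ty":-0.0296,"tz":-0.0042,"yaw":0,"grip":0.6},{"tx":-0.0215,"ty":-0.0296,"tz":-0.0042,"yaw":0,"grip":0.6},{"tx":-0.0215,"ty":-0.0296,"tz":-0.0042,"yaw":0,"grip":0.6},{"tx":-0.0215,"ty":-0.0296,"tz":-0.0042,"yaw":0,"grip":0.6},{"tx":-0.0215,"ty":-0.0296,"tz":-0.0042,"yaw":0,"grip":0.6},{"tx":-0.0215,"ty":-0.0296,"tz":-0.0042,"yaw":0,"grip":0.6},{"tx":-0.0215,"ty":-0.0296,"tz":-0.0042,"yaw":0,"grip":0.6},{"tx":-0.0215,"ty":-0.0296,"tz":-0.0042,"yaw":0,"grip":0.6},{"tx":-0.0215,"ty":-0.0296,"tz":-0.0042,"yaw":0,"grip":0.6}])

```text
t: 4.23
position: [0.2406, -0.58, 0.4695]
ee_rot: [[-0.403, 0.91, 0.103], [0.915, 0.397, 0.071], [0.024, 0.123, -0.992]]
wrist_force: [0.6, -0.8, 1.4]
gripper_width: 0.052
grasp_force: 0.0
```

Emit:
move_arm(commands=[{"tx":0,"ty":0.005,"tz":-0.04,"yaw":0,"grip":0.6},{"tx":0,"ty":0.005,"tz":-0.04,"yaw":0,"grip":0.6},{"tx":0,"ty":0.005,"tz":-0.04,"yaw":0,"grip":0.6},{"tx":0,"ty":0.005,"tz":-0.04,"yaw":0,"grip":0.6},{"tx":0,"ty":0.005,"tz":-0.04,"yaw":0,"grip":0.6},{"tx":0,"ty":0.005,"tz":-0.04,"yaw":0,"grip":0.6},{"tx":0,"ty":0.005,"tz":-0.04,"yaw":0,"grip":0.6},{"tx":0,"ty":0.005,"tz":-0.04,"yaw":0,"grip":0.6}])

```text
t: 4.9
position: [0.2459, -0.5631, 0.5278]
ee_rot: [[-0.401, 0.908, 0.121], [0.916, 0.399, 0.039], [-0.012, 0.126, -0.992]]
wrist_force: [-1.2, 0.4, -0.4]
gripper_width: 0.0523
grasp_force: 0.0
```

```bash
python3 -c "
from go import *
s=st();print(np.array(s['ee_rot'])[2])"
```

```text
t4.9 p [ 0.2459 -0.5631  0.5278] q [ 73.5  20.2  -8.5  41.5  -4.9 117.6  86.9] lean 7.3 az 18.0 ydip 7.3 yaz 23.7 F [-1.2  0.4 -0.4] w 0.0523 0.0
[-0.01242261  0.1262702  -0.9919181 ]
```

Emit:
move_arm(commands=[{"tx":0,"ty":-0.01,"tz":-0.04,"yaw":0,"grip":0.6},{"tx":0,"ty":-0.01,"tz":-0.04,"yaw":0,"grip":0.6},{"tx":0,"ty":-0.01,"tz":-0.04,"yaw":0,"grip":0.6},{"tx":0,"ty":-0.01,"tz":-0.04,"yaw":0,"grip":0.6},{"tx":0,"ty":-0.01,"tz":-0.04,"yaw":0,"grip":0.6},{"tx":-0.005,"ty":-0.01,"tz":-0.04,"yaw":0,"grip":0.6},{"tx":-0.005,"ty":-0.01,"tz":-0.04,"yaw":0,"grip":0.6},{"tx":-0.005,"ty":0.002,"tz":-0.04,"yaw":0,"grip":0.6},{"tx":-0.01,"ty":0.002,"tz":-0.04,"yaw":0,"grip":0.6},{"tx":-0.01,"ty":0.002,"tz":-0.04,"yaw":0,"grip":0.6},{"tx":-0.01,"ty":0.002,"tz":-0.04,"yaw":0,"grip":0.6},{"tx":-0.01,"ty":0.002,"tz":-0.04,"yaw":0,"grip":0.6}])

```text
t: 5.9
position: [0.1427, -0.5309, 0.7223]
ee_rot: [[-0.329, 0.911, 0.248], [0.866, 0.396, -0.305], [-0.376, 0.115, -0.92]]
wrist_force: [-0.2, 0.2, -0.1]
gripper_width: 0.0523
grasp_force: 0.0
```

```bash
python3 -c "
from go import *
s=st();print(np.array(s['ee_rot'])[2])"
```

```text
t5.9 p [ 0.1427 -0.5309  0.7223] q [ 95.2   9.5 -22.3  32.1  -5.9 117.6  92.3] lean 23.1 az -50.8 ydip 6.6 yaz 23.5 F [-0.2  0.2 -0.1] w 0.0523 0.0
[-0.37587465  0.11451924 -0.91956707]
```

Emit:
move_arm(commands=[{"tx":-0.015,"ty":-0.002,"tz":-0.037,"yaw":0,"grip":0.6},{"tx":-0.015,"ty":-0.002,"tz":-0.037,"yaw":0,"grip":0.6},{"tx":-0.016,"ty":-0.002,"tz":-0.037,"yaw":0,"grip":0.6},{"tx":-0.017,"ty":-0.002,"tz":-0.037,"yaw":0,"grip":0.6},{"tx":-0.018,"ty":-0.002,"tz":-0.036,"yaw":0,"grip":0.6},{"tx":-0.019,"ty":-0.002,"tz":-0.036,"yaw":0,"grip":0.6},{"tx":-0.02,"ty":-0.002,"tz":-0.035,"yaw":0,"grip":0.6},{"tx":-0.021,"ty":-0.002,"tz":-0.034,"yaw":0,"grip":0.6},{"tx":-0.022,"ty":-0.002,"tz":-0.033,"yaw":0,"grip":0.6},{"tx":-0.023,"ty":-0.002,"tz":-0.033,"yaw":0,"grip":0.6},{"tx":-0.024,"ty":-0.002,"tz":-0.032,"yaw":0,"grip":0.6},{"tx":-0.025,"ty":-0.002,"tz":-0.032,"yaw":0,"grip":0.6}])

```text
t: 6.9
position: [0.0953, -0.5061, 0.8946]
ee_rot: [[-0.221, 0.916, 0.334], [0.696, 0.388, -0.605], [-0.684, 0.099, -0.723]]
wrist_force: [0.3, 0.2, -0.3]
gripper_width: 0.052
grasp_force: 0.0
```

```bash
python3 -c "
from go import *
s=st();print(np.array(s['ee_rot']).round(3))"
```

```text
t6.9 p [ 0.0953 -0.5061  0.8946] q [ 98.9   9.8 -15.   11.1 -15.5 117.6  93.2] lean 43.7 az -61.1 ydip 5.7 yaz 23.0 F [ 0.3  0.2 -0.3] w 0.052 0.0
[[-0.221  0.916  0.334]
 [ 0.696  0.388 -0.605]
 [-0.684  0.099 -0.723]]
```

Emit:
move_arm(commands=[{"tx":-0.027,"ty":-0.003,"tz":-0.03,"yaw":0,"grip":0.6},{"tx":-0.028,"ty":-0.003,"tz":-0.029,"yaw":0,"grip":0.6},{"tx":-0.029,"ty":-0.003,"tz":-0.028,"yaw":0,"grip":0.6},{"tx":-0.03,"ty":-0.003,"tz":-0.027,"yaw":0,"grip":0.6},{"tx":-0.03,"ty":-0.003,"tz":-0.026,"yaw":0,"grip":0.6},{"tx":-0.031,"ty":-0.003,"tz":-0.025,"yaw":0,"grip":0.6},{"tx":-0.031,"ty":-0.003,"tz":-0.025,"yaw":0,"grip":0.6}])

```text
t: 7.48
position: [0.0741, -0.4954, 0.9484]
ee_rot: [[-0.171, 0.919, 0.356], [0.612, 0.382, -0.692], [-0.772, 0.099, -0.628]]
wrist_force: [-0.4, -0.3, -0.1]
gripper_width: 0.0521
grasp_force: 0.0
```

```bash
python3 -c "
from go import *
s=st();print(np.array(s['ee_rot']).round(3))"
```

```text
t7.5 p [ 0.0741 -0.4954  0.9484] q [ 97.5  12.   38.8   3.3 -67.5 117.5  93.9] lean 51.1 az -62.8 ydip 5.7 yaz 22.6 F [-0.4 -0.3 -0.1] w 0.0521 0.0
[[-0.171  0.919  0.356]
 [ 0.612  0.382 -0.692]
 [-0.772  0.099 -0.628]]
```

```bash
cat > sim.py <<'E'
from go import *
def sim(q,p,R,wps,step=.04,w=.6,reg=3e-4,yaw=0):
    # step-by-step with reset-to-reached like the station
    p=np.array(p);R=np.array(R)
    for wp in wps:
        d0=np.array(wp[:3])-p;n=int(np.ceil(np.linalg.norm(d0)/step)); 
        for i in range(n):
            P,M=FK(q); q,e,a=IK(q,P+d0/n,M,w,reg)
        p=np.array(wp[:3]); P,M=FK(q); z=M[:,2]
        print(wp,"reached",P.round(3),"lean %.1f az %.1f ydip %.1f"%(np.degrees(np.arccos(-z[2])),np.degrees(np.arctan2(z[1],z[0])),np.degrees(np.arcsin(M[2,1]))),q.round(0))
    return q
E
python3 - <<'E'
from sim import *
s=get_state();q=np.array(s["qpos"])
for reg in(3e-4,3e-5):
  sim(q,*FK(q),[(.15,-.45,.8),(.35,-.1,.6),(.5,.1,.45),(.51,.29,.3)],reg=reg)
  sim(q,*FK(q),[(.3,-.35,.7),(.45,-.1,.55),(.5,.1,.45),(.51,.29,.3)],reg=reg)
E
```

```text
(0.15, -0.45, 0.8) reached [ 0.148 -0.478  0.839] lean 48.0 az -63.8 ydip 4.3 [ 87. -17.  -0.  55. -19.  96.  97.]
(0.35, -0.1, 0.6) reached [ 0.382 -0.181  0.733] lean 40.3 az -64.5 ydip 3.4 [ 10. -17. -16.  65.  35. 110.  33.]
(0.5, 0.1, 0.45) reached [0.531 0.019 0.583] lean 40.3 az -64.5 ydip 3.4 [  1.   1. -37.  70.  43. 110.  -1.]
(0.51, 0.29, 0.3) reached [0.541 0.208 0.433] lean 40.2 az -64.4 ydip 3.4 [-16.  18. -44.  72.  50. 113. -29.]
(0.3, -0.35, 0.7) reached [ 0.327 -0.399  0.779] lean 44.4 az -65.5 ydip 3.3 [ 34. -17.  -3.  62.  21.  95.  61.]
(0.45, -0.1, 0.55) reached [ 0.487 -0.153  0.638] lean 43.6 az -66.1 ydip 2.9 [ 12. -12. -24.  76.  38. 100.  19.]
(0.5, 0.1, 0.45) reached [0.536 0.046 0.538] lean 43.5 az -66.1 ydip 2.9 [ -0.   3. -42.  75.  47. 110.  -9.]
(0.51, 0.29, 0.3) reached [0.546 0.236 0.388] lean 43.5 az -66.0 ydip 2.9 [-20.  24. -46.  73.  54. 115. -35.]
(0.15, -0.45, 0.8) reached [ 0.15  -0.479  0.838] lean 47.9 az -64.0 ydip 4.3 [ 85. -17.  -0.  56. -17.  96.  96.]
(0.35, -0.1, 0.6) reached [ 0.385 -0.177  0.727] lean 40.7 az -65.1 ydip 3.2 [ -6. -16.  -8.  66.  41. 112.  29.]
(0.5, 0.1, 0.45) reached [0.535 0.023 0.577] lean 40.7 az -65.1 ydip 3.2 [-14.   1. -23.  70.  44. 110.  -2.]
(0.51, 0.29, 0.3) reached [0.545 0.213 0.427] lean 40.7 az -65.1 ydip 3.2 [-27.  17. -30.  72.  46. 111. -27.]
(0.3, -0.35, 0.7) reached [ 0.332 -0.397  0.775] lean 44.6 az -66.1 ydip 3.0 [ 27. -17.   0.  63.  25.  95.  58.]
(0.45, -0.1, 0.55) reached [ 0.49  -0.149  0.633] lean 44.0 az -66.7 ydip 2.7 [  1. -11. -17.  77.  41. 102.  16.]
(0.5, 0.1, 0.45) reached [0.54  0.051 0.533] lean 44.0 az -66.7 ydip 2.7 [-11.   4. -32.  75.  47. 110. -10.]
(0.51, 0.29, 0.3) reached [0.55  0.241 0.383] lean 44.0 az -66.7 ydip 2.7 [-27.  24. -36.  72.  52. 113. -34.]
```

Run:
```python
from sim import *
s=get_state();q=np.array(s["qpos"])
for W in([(.2,-.7,.75),(.55,-.5,.6),(.6,0,.5),(.51,.29,.3)],[(.25,-.65,.85),(.5,-.5,.75),(.62,-.2,.6),(.6,.1,.5),(.51,.29,.3)],[(.3,-.7,.65),(.55,-.5,.55),(.6,0,.5),(.51,.29,.3)]):
  print();sim(q,*FK(q),W,reg=1e-4)
```

```text
(0.2, -0.7, 0.75) reached [ 0.2   -0.7    0.751] lean 51.1 az -65.1 ydip 3.9 [ 67.  -5.  10.  62. -11.  73.  96.]
(0.55, -0.5, 0.6) reached [ 0.55  -0.5    0.601] lean 51.1 az -65.1 ydip 3.9 [ 58.  -8. -30.  82.  26.  63.  44.]
(0.6, 0, 0.5) reached [ 0.578 -0.014  0.5  ] lean 51.0 az -62.8 ydip 5.0 [ 59. -17. -79.  88.  33.  87.   1.]
(0.51, 0.29, 0.3) reached [0.425 0.195 0.318] lean 48.4 az -54.0 ydip 9.1 [  6.   7. -76. 104.  47. 102. -48.]

(0.25, -0.65, 0.85) reached [ 0.25  -0.65   0.851] lean 51.1 az -65.1 ydip 3.9 [54.  1. 17. 41. -7. 87. 88.]
(0.5, -0.5, 0.75) reached [ 0.5   -0.5    0.751] lean 51.0 az -65.1 ydip 3.9 [ 38.  -4. -10.  61.  27.  79.  53.]
(0.62, -0.2, 0.6) reached [ 0.62  -0.201  0.601] lean 51.0 az -65.1 ydip 3.9 [ 23.  -2. -36.  77.  48.  89.  13.]
(0.6, 0.1, 0.5) reached [0.6   0.099 0.501] lean 51.0 az -65.1 ydip 3.9 [ -5.  17. -51.  73.  63. 114. -20.]
(0.51, 0.29, 0.3) reached [0.51  0.289 0.301] lean 51.0 az -65.1 ydip 3.9 [-27.  34. -49.  78.  61. 118. -51.]

(0.3, -0.7, 0.65) reached [ 0.3   -0.7    0.651] lean 51.1 az -65.1 ydip 3.9 [70. -8. -3. 77. -4. 60. 87.]
(0.55, -0.5, 0.55) reached [ 0.55  -0.5    0.551] lean 51.1 az -65.1 ydip 3.9 [ 65. -10. -35.  89.  25.  58.  42.]
(0.6, 0, 0.5) reached [ 0.599 -0.001  0.501] lean 51.1 az -65.0 ydip 3.9 [ 28.  12. -75.  82.  62. 107. -15.]
(0.51, 0.29, 0.3) reached [0.509 0.289 0.301] lean 51.0 az -65.0 ydip 3.9 [-27.  34. -49.  78.  61. 118. -51.]
```

```bash
python3 -c "
from go import *
seg([(.25,-.65,.85),(.5,-.5,.75)])"
```

```text
7 rows of t= [-0.007   0.0133  0.0331]
8 rows of t= [0.0158 0.0346 0.006 ]
```

Emit:
move_arm(commands=[{"tx":-0.007,"ty":0.0133,"tz":0.0331,"yaw":0,"grip":0.6},{"tx":-0.007,"ty":0.0133,"tz":0.0331,"yaw":0,"grip":0.6},{"tx":-0.007,"ty":0.0133,"tz":0.0331,"yaw":0,"grip":0.6},{"tx":-0.007,"ty":0.0133,"tz":0.0331,"yaw":0,"grip":0.6},{"tx":-0.007,"ty":0.0133,"tz":0.0331,"yaw":0,"grip":0.6},{"tx":-0.007,"ty":0.0133,"tz":0.0331,"yaw":0,"grip":0.6},{"tx":-0.007,"ty":0.0133,"tz":0.0331,"yaw":0,"grip":0.6},{"tx":0.0158,"ty":0.0346,"tz":0.006,"yaw":0,"grip":0.6},{"tx":0.0158,"ty":0.0346,"tz":0.006,"yaw":0,"grip":0.6},{"tx":0.0158,"ty":0.0346,"tz":0.006,"yaw":0,"grip":0.6},{"tx":0.0158,"ty":0.0346,"tz":0.006,"yaw":0,"grip":0.6},{"tx":0.0158,"ty":0.0346,"tz":0.006,"yaw":0,"grip":0.6}])

```text
t: 8.48
position: [0.3332, -0.5119, 0.8476]
ee_rot: [[-0.144, 0.919, 0.367], [0.607, 0.375, -0.7], [-0.781, 0.122, -0.612]]
wrist_force: [-0.0, -0.4, -0.4]
gripper_width: 0.0525
grasp_force: 0.0
```

```bash
python3 -c "
from go import *
s=st();seg([(.62,-.2,.6),(.6,.1,.5),(.51,.28,.3)])
from sim import *
q=np.array(s['qpos']);sim(q,*FK(q),[(.62,-.2,.6),(.6,.1,.5),(.51,.28,.3)],reg=1e-4)"
```

```text
t8.5 p [ 0.3332 -0.5119  0.8476] q [22.8 -7.5 16.8 48.6 19.3 88.2 67.7] lean 52.3 az -62.3 ydip 7.0 yaz 22.2 F [-0.  -0.4 -0.4] w 0.0525 0.0
13 rows of t= [0.0263 0.0269 0.003 ]
8 rows of t= [ 0.0329  0.0102 -0.0195]
8 rows of t= [ 0.0348 -0.005  -0.0046]
(0.62, -0.2, 0.6) reached [ 0.62 -0.2   0.6 ] lean 52.2 az -64.7 ydip 5.2 [ 11.  -3. -25.  79.  49.  88.  10.]
(0.6, 0.1, 0.5) reached [0.6 0.1 0.5] lean 52.2 az -64.7 ydip 5.2 [-13.  15. -40.  74.  61. 111. -20.]
(0.51, 0.28, 0.3) reached [0.51 0.28 0.3 ] lean 52.2 az -64.7 ydip 5.2 [-31.  31. -43.  80.  58. 115. -51.]
```

Emit:
move_arm(commands=[{"tx":0.0284,"ty":0.0291,"tz":0.0033,"yaw":0,"grip":0.6},{"tx":0.0284,"ty":0.0291,"tz":0.0033,"yaw":0,"grip":0.6},{"tx":0.0284,"ty":0.0291,"tz":0.0033,"yaw":0,"grip":0.6},{"tx":0.0284,"ty":0.0291,"tz":0.0033,"yaw":0,"grip":0.6},{"tx":0.0284,"ty":0.0291,"tz":0.0033,"yaw":0,"grip":0.6},{"tx":0.0284,"ty":0.0291,"tz":0.0033,"yaw":0,"grip":0.6},{"tx":0.0284,"ty":0.0291,"tz":0.0033,"yaw":0,"grip":0.6},{"tx":0.0284,"ty":0.0291,"tz":0.0033,"yaw":0,"grip":0.6},{"tx":0.0284,"ty":0.0291,"tz":0.0033,"yaw":0,"grip":0.6},{"tx":0.0284,"ty":0.0291,"tz":0.0033,"yaw":0,"grip":0.6},{"tx":0.0284,"ty":0.0291,"tz":0.0033,"yaw":0,"grip":0.6},{"tx":0.0284,"ty":0.0291,"tz":0.0033,"yaw":0,"grip":0.6}])

```text
t: 9.48
position: [0.6191, -0.2029, 0.5982]
ee_rot: [[-0.143, 0.92, 0.365], [0.61, 0.372, -0.7], [-0.779, 0.122, -0.614]]
wrist_force: [1.0, -1.0, 0.9]
gripper_width: 0.0525
grasp_force: 0.0
```

Emit:
move_arm(commands=[{"tx":0.0329,"ty":0.0102,"tz":-0.0195,"yaw":0,"grip":0.6},{"tx":0.0329,"ty":0.0102,"tz":-0.0195,"yaw":0,"grip":0.6},{"tx":0.0329,"ty":0.0102,"tz":-0.0195,"yaw":0,"grip":0.6},{"tx":0.0329,"ty":0.0102,"tz":-0.0195,"yaw":0,"grip":0.6},{"tx":0.0329,"ty":0.0102,"tz":-0.0195,"yaw":0,"grip":0.6},{"tx":0.0329,"ty":0.0102,"tz":-0.0195,"yaw":0,"grip":0.6},{"tx":0.0329,"ty":0.0102,"tz":-0.0195,"yaw":0,"grip":0.6},{"tx":0.0329,"ty":0.0102,"tz":-0.0195,"yaw":0,"grip":0.6},{"tx":0.0,"ty":0.0,"tz":0,"yaw":-6.6,"grip":0.6}])

```text
t: 10.23
position: [0.5983, 0.1045, 0.4934]
ee_rot: [[-0.263, 0.892, 0.368], [0.562, 0.451, -0.694], [-0.785, 0.024, -0.62]]
wrist_force: [-0.7, -0.0, -0.3]
gripper_width: 0.0521
grasp_force: 0.0
```

```bash
python3 -c "
from go import *
s=st();R=np.array(s['ee_rot'])
G=np.array([.5384,.2588,.125])+.030*np.array([-.404,.915,0])+.012*R[:,2]
print(G,R[:,1]);
seg([G+[0,0,.15],G+[0,0,.05]])
from sim import *
q=np.array(s['qpos']);sim(q,*FK(q),[G+[0,0,.15],G],reg=1e-4)"
```

```text
t10.2 p [0.5983 0.1045 0.4934] q [-10.5  13.4 -40.7  74.9  59.6 110.  -11.8] lean 51.7 az -62.1 ydip 1.4 yaz 26.8 F [-0.7 -0.  -0.3] w 0.0521 0.0
[0.53069244 0.27792774 0.1175656 ] [0.89203274 0.45132166 0.02421474]
8 rows of t= [ 0.0365  0.0016 -0.0007]
3 rows of t= [ 0.0262 -0.0008  0.0207]
[0.53069244 0.27792774 0.2675656 ] reached [0.531 0.278 0.268] lean 51.7 az -64.4 ydip -0.4 [-30.  33. -42.  80.  59. 112. -44.]
[0.53069244 0.27792774 0.1175656 ] reached [0.531 0.278 0.118] lean 51.7 az -64.4 ydip -0.4 [-31.  42. -40.  87.  61. 104. -55.]
```

Emit:
move_arm(commands=[{"tx":0.0365,"ty":0.0016,"tz":-0.0007,"yaw":0,"grip":0.6},{"tx":0.0365,"ty":0.0016,"tz":-0.0007,"yaw":0,"grip":0.6},{"tx":0.0365,"ty":0.0016,"tz":-0.0007,"yaw":0,"grip":0.6},{"tx":0.0365,"ty":0.0016,"tz":-0.0007,"yaw":0,"grip":0.6},{"tx":0.0365,"ty":0.0016,"tz":-0.0007,"yaw":0,"grip":0.6},{"tx":0.0365,"ty":0.0016,"tz":-0.0007,"yaw":0,"grip":0.6},{"tx":0.0365,"ty":0.0016,"tz":-0.0007,"yaw":0,"grip":0.6},{"tx":0.0365,"ty":0.0016,"tz":-0.0007,"yaw":0,"grip":0.6},{"tx":0.026,"ty":-0.0008,"tz":0.0207,"yaw":0,"grip":0.6},{"tx":0.026,"ty":-0.0008,"tz":0.0207,"yaw":0,"grip":0.6},{"tx":0.026,"ty":-0.0008,"tz":0.0207,"yaw":0,"grip":0.6}])

```text
t: 11.15
position: [0.5363, 0.2696, 0.1712]
ee_rot: [[-0.25, 0.897, 0.364], [0.564, 0.44, -0.699], [-0.787, 0.031, -0.616]]
wrist_force: [-0.1, 0.0, 0.9]
gripper_width: 0.052
grasp_force: 0.0
```

Run:
```python
from go import *; from h import *
s=st()
a=snapshot("side");w=snapshot("wrist")
c=cv2.resize(a["color"][110:230,250:370],(480,480),interpolation=2); W=cv2.resize(w["color"],(320,200))
W=cv2.copyMakeBorder(W,0,280,0,0,0); cv2.imwrite("pics/p1.png",np.hstack([c,W]))
```

```text
t11.2 p [0.5363 0.2696 0.1712] q [-26.9  35.1 -42.   88.1  59.4 105.9 -51. ] lean 52.0 az -62.5 ydip 1.8 yaz 26.1 F [-0.1  0.   0.9] w 0.052 0.0
```

View pics/p1.png

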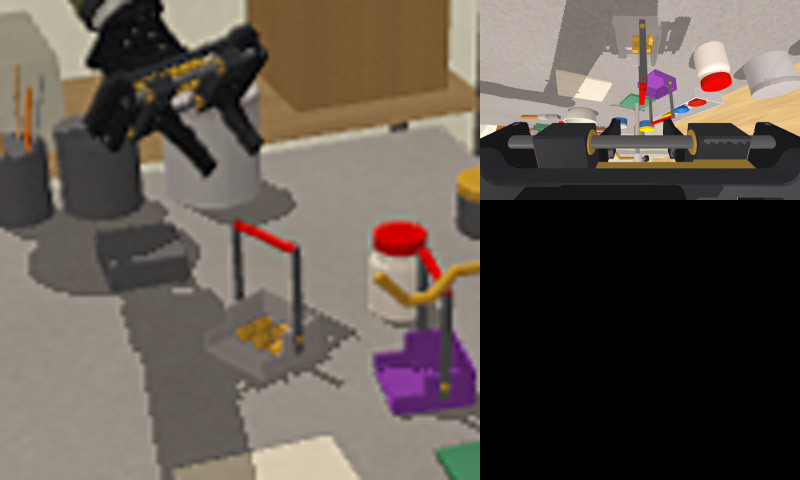

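The crop shows the fingers straddling above the bar's +y end, with the hod undisturbed and its chunks inside (bar at about (309-323,166-172)). I'll descend and grip.

Emit:
move_arm(commands=[{"tx":0.0161,"ty":-0.001,"tz":0.0084,"yaw":0,"grip":0.6},{"tx":0.0161,"ty":-0.001,"tz":0.0084,"yaw":0,"grip":0.6},{"tx":0.0161,"ty":-0.001,"tz":0.0084,"yaw":0,"grip":0.6},{"tx":0,"ty":0,"tz":0,"yaw":0,"grip":0.6}])

```text
t: 11.58
position: [0.5303, 0.2768, 0.118]
ee_rot: [[-0.251, 0.898, 0.362], [0.562, 0.44, -0.7], [-0.788, 0.027, -0.615]]
wrist_force: [-0.9, -0.5, 0.2]
gripper_width: 0.0523
grasp_force: 0.0
```

Run:
```python
from go import *; from h import *
s=st()
a=snapshot("side");w=snapshot("wrist")
c=cv2.resize(a["color"][130:210,280:360],(480,480),interpolation=2); W=cv2.resize(w["color"][0:200,240:440],(320,320))
W=cv2.copyMakeBorder(W,0,160,0,0,0); cv2.imwrite("pics/p2.png",np.hstack([c,W]))
```

```text
t11.6 p [0.5303 0.2768 0.118 ] q [-28.3  39.1 -41.2  89.4  60.1 103.9 -55.3] lean 52.0 az -62.7 ydip 1.6 yaz 26.1 F [-0.9 -0.5  0.2] w 0.0523 0.0
```

View pics/p2.png

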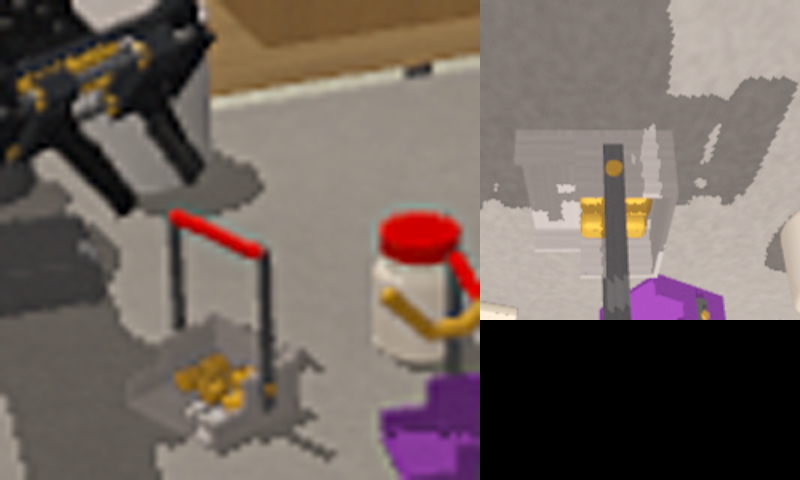

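Run:
```python
from h import *; import pickle
S=pickle.load(open("s0.pkl","rb")); D=P(S["side"]);T=P(S["top"])
s=get_state();t=np.array(s["position"])
for n,X in(("tcp",t),("bar+",[.5217,.2965,.125]),("bar-",[.555,.2212,.125])):
    print(n,[((q:=M@np.r_[X,1])[:2]/q[2]).round(1) for M in(D,T)])
for dz in(-.02,0,.02,.04):
    X=t-dz*np.array(s["ee_rot"])[:,2]; print(dz,[((q:=D@np.r_[X+k*np.array(s["ee_rot"])[:,1],1])[:2]/q[2]).round(1) for k in(-.026,.026)])
```

```text
tcp [array([312.5, 169.1]), array([239.1, 191.6])]
bar+ [array([308.6, 166.6]), array([232.4, 194.7])]
bar- [array([322.8, 173. ]), array([257.1, 183.3])]
-0.02 [array([310.7, 175.5]), array([320.1, 170.6])]
0 [array([307.7, 171.5]), array([317.2, 166.7])]
0.02 [array([304.7, 167.5]), array([314.2, 162.8])]
0.04 [array([301.7, 163.5]), array([311.3, 158.9])]
```

Run:
```python
from h import *; import pickle
S=pickle.load(open("s0.pkl","rb")); D=P(S["side"])
t=np.array([.28885,.58176,.18232]);y=np.array([.4446,.8957,-.0015])
for dz in(0,.02,.04): print(dz,[((q:=D@np.r_[t+[0,0,dz]+k*y,1])[:2]/q[2]).round(1) for k in(-.0435,.0435)])
a=snapshot("side")["color"]
# darkest (finger) pixels near tips
g=cv2.cvtColor(a,cv2.COLOR_BGR2GRAY)[150:176,292:322]
for i,r in enumerate(g): print(150+i,' '.join('%3d'%v for v in r))
```

```text
0 [array([233.8, 140.9]), array([240.3, 133.6])]
0.02 [array([233.1, 136.4]), array([239.6, 129.3])]
0.04 [array([232.4, 131.9]), array([238.9, 124.9])]
150   8  83 134 143 138 137 133 129 136 135 134 141  78  29  30  28  26   5  77 115 113 105  95 141 147 144 145 145 143 144
151  16  35  96 141 141 137 135 136 134 131 131 135  91  36  23  29  37  22  21 113 116 107  96 143 149 147 147 147 146 144
152  21   9  31  78 116 137 136 134 132 132 130 133 128  88  38  26  32  35  19  77 115 111  96 143 147 145 145 144 145 144
153  22  13  14  16  65 138 139 134 133 131 130 130 132 131  72  26  26  34  27  26  76 109 100 130 146 147 146 146 146 145
154  17  17  21  10  24  99 139 138 133 132 130 129 129 132 130  61  22  28  35  34  28  88 103 131 149 151 149 148 147 144
155  11  13  16  13  10  41 100 134 135 133 130 129 127 129 134  87  33  24  32  37  28  48 103 105 105 148 153 149 148 147
156  28  11  16  20  17  11  47 137 140 133 131 129 127 127 128 120  82  36  25  30  37  30  66  89  91 106 106 148 154 153
157  94  29  12  15  18  12  20  87 137 138 132 128 128 126 126 123 123  68  29
[... 1576 characters left out ...]
 141 142 141 141 144 133  70  36 117 146 147 145 144 126  86  49  55  63  97 114
171  59 101 107  98  93  87  85  98 140 143 142 142 142 141 142 147  78  36 117 144 144 143 145 143 142 119  82  52  51  62
172  60  71  70  99  87  89  90  82 141 146 144 142 142 143 144 153  84  36 119 145 143 139 140 141 142 142 140 120  79  49
173  60  61  60  72  76  90  90  82 139 146 143 142 142 143 143 151  82  36  98 142 143 140 139 140 141 141 144 143 140 144
174  62  62  58  58  60  89  90  82 140 145 142 143 142 141 144 152  83  38  90 142 145 141 139 138 140 140 140 142 142 146
175  59  59  59  60  56  75  86 134 146 144 141 142 141 142 145 153  83  36  92 143 143 140 139 139 138 139 138 139 140 145
```

The fingertips show at (300,164.5) and (311.5,159.5), about 32 mm short of where the state puts the TCP. I'll back up and see where they go when shut.

Emit:
move_arm(commands=[{"tx":-0.0161,"ty":0.001,"tz":-0.0084,"yaw":0,"grip":0.6},{"tx":-0.0161,"ty":0.001,"tz":-0.0084,"yaw":0,"grip":0.3},{"tx":0,"ty":0,"tz":0,"yaw":0,"grip":0.0},{"tx":0,"ty":0,"tz":0,"yaw":0,"grip":0.0},{"tx":0,"ty":0,"tz":0,"yaw":0,"grip":0.0},{"tx":0,"ty":0,"tz":0,"yaw":0,"grip":0.0},{"tx":0,"ty":0,"tz":0,"yaw":0,"grip":0.0},{"tx":0,"ty":0,"tz":0,"yaw":0,"grip":0.0}])

```text
t: 12.4
position: [0.5345, 0.2711, 0.1543]
ee_rot: [[-0.25, 0.898, 0.363], [0.562, 0.44, -0.7], [-0.788, 0.029, -0.614]]
wrist_force: [0.1, -0.3, -0.4]
gripper_width: 0.0135
grasp_force: 0.0
```

Run:
```python
from go import *; from h import *
s=st();t=np.array(s["position"]);R=np.array(s["ee_rot"])
a=snapshot("side");D=P(a);b=snapshot("top");T=P(b)
for dz in(0,.02,.04): print(dz,[((q:=M@np.r_[t-dz*R[:,2],1])[:2]/q[2]).round(1) for M in(D,T)])
c=cv2.resize(a["color"][120:200,270:350],(400,400),interpolation=2); W=cv2.resize(b["color"][160:240,200:280],(400,400),interpolation=2)
cv2.imwrite("pics/p3.png",np.hstack([c,W]))
```

```text
t12.4 p [0.5345 0.2711 0.1543] q [-27.3  36.4 -41.8  88.7  59.6 105.3 -52.4] lean 52.1 az -62.6 ydip 1.7 yaz 26.1 F [ 0.1 -0.3 -0.4] w 0.0135 0.0
0 [array([313.4, 161.8]), array([238.7, 188.2])]
0.02 [array([310.3, 157.8]), array([233. , 189.8])]
0.04 [array([307.3, 153.9]), array([227.2, 191.5])]
```

View pics/p3.png

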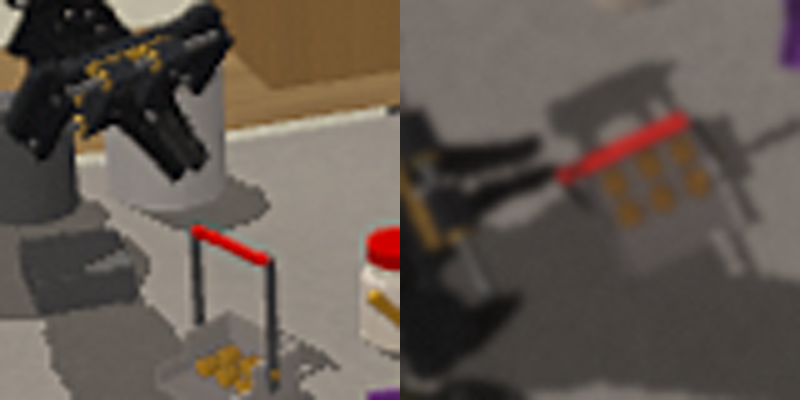

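Run:
```python
from h import *; import pickle
S=pickle.load(open("s0.pkl","rb")); D=P(S["side"]);T=P(S["top"])
s=get_state();t=np.array(s["position"]);R=np.array(s["ee_rot"])
# the two tips side: crop (178,178),(205,160) ; top: crop (555,172)?(540,150)
for a,b in(((178,180),(556,176)),((206,160),(540,148)),((192,170),(548,162))):
    X,e=tri([(D,270+a[0]/5-.5,120+a[1]/5-.5),(T,200+(b[0]-400)/5-.5,160+b[1]/5-.5)]); print(X.round(4),e,(R.T@(X-t)).round(4))
# shut check of the start frame's tips in tool frame
```

```text
[0.5092 0.2891 0.1783] [(np.float64(305.4), np.float64(155.4)), (np.float64(230.6), np.float64(195.0))] [-0.0025 -0.0142 -0.0364]
[0.5284 0.2957 0.1876] [(np.float64(309.6), np.float64(151.8)), (np.float64(227.7), np.float64(188.0))] [-0.0109  0.0063 -0.0397]
[0.5188 0.2924 0.1829] [(np.float64(307.5), np.float64(153.6)), (np.float64(229.2), np.float64(191.5))] [-0.0066 -0.0039 -0.0381]
```

The two views put the real fingertips about 37 mm behind the reported TCP along the tool axis. I'll trust the pictures, reopen and go deeper.

Emit:
move_arm(commands=[{"tx":0,"ty":0,"tz":0,"yaw":0,"grip":0.6},{"tx":0,"ty":0,"tz":0,"yaw":0,"grip":0.6},{"tx":0,"ty":0,"tz":0,"yaw":0,"grip":0.6},{"tx":0,"ty":0,"tz":0,"yaw":0,"grip":0.6},{"tx":0.0084,"ty":-0.0004,"tz":0.0134,"yaw":0,"grip":0.6},{"tx":0.0084,"ty":-0.0004,"tz":0.0134,"yaw":0,"grip":0.6},{"tx":0.0084,"ty":-0.0004,"tz":0.0134,"yaw":0,"grip":0.6},{"tx":0.0084,"ty":-0.0004,"tz":0.0134,"yaw":0,"grip":0.6},{"tx":0,"ty":0,"tz":0,"yaw":0,"grip":0.6}])

```text
t: 13.25
position: [0.5438, 0.2482, 0.0911]
ee_rot: [[-0.252, 0.899, 0.359], [0.559, 0.438, -0.704], [-0.79, 0.023, -0.613]]
wrist_force: [-0.1, -0.5, -0.5]
gripper_width: 0.0504
grasp_force: 0.0
```

Run:
```python
from go import *; from h import *
s=st();a=snapshot("side");b=snapshot("top")
c=cv2.resize(a["color"][130:200,275:345],(400,400),interpolation=2); W=cv2.resize(b["color"][160:230,200:270],(400,400),interpolation=2)
cv2.imwrite("pics/p4.png",np.hstack([c,W]))
```

```text
t13.2 p [0.5438 0.2482 0.0911] q [-26.   39.5 -40.2  92.3  61.3 100.7 -55.9] lean 52.2 az -63.0 ydip 1.3 yaz 26.0 F [-0.1 -0.5 -0.5] w 0.0504 0.0
```

View pics/p4.png

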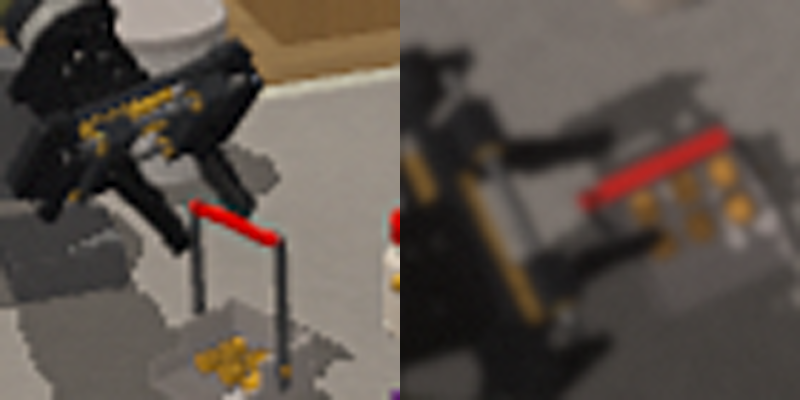

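The fingers now straddle the bar: in the top crop the tips are at (612,138) and (660,242) with the bar between them, and in the side view they reach about 12 mm below it. I'll close and lift slightly.

Emit:
move_arm(commands=[{"tx":0,"ty":0,"tz":0,"yaw":0,"grip":0.3},{"tx":0,"ty":0,"tz":0,"yaw":0,"grip":0.0},{"tx":0,"ty":0,"tz":0,"yaw":0,"grip":0.0},{"tx":0,"ty":0,"tz":0,"yaw":0,"grip":0.0},{"tx":0,"ty":0,"tz":0,"yaw":0,"grip":0.0},{"tx":0,"ty":0,"tz":0,"yaw":0,"grip":0.0},{"tx":0,"ty":0,"tz":0,"yaw":0,"grip":0.0},{"tx":0,"ty":0,"tz":0,"yaw":0,"grip":0.0}])

```text
t: 14.02
position: [0.5445, 0.2521, 0.0956]
ee_rot: [[-0.249, 0.898, 0.364], [0.563, 0.44, -0.7], [-0.788, 0.031, -0.615]]
wrist_force: [0.1, 0.7, 0.7]
gripper_width: 0.0094
grasp_force: 29.9
```

Emit:
move_arm(commands=[{"tx":-0.0079,"ty":0.0002,"tz":-0.0061,"yaw":0,"grip":0.0},{"tx":-0.0079,"ty":0.0002,"tz":-0.0061,"yaw":0,"grip":0.0},{"tx":-0.0079,"ty":0.0002,"tz":-0.0061,"yaw":0,"grip":0.0},{"tx":-0.0079,"ty":0.0002,"tz":-0.0061,"yaw":0,"grip":0.0},{"tx":0,"ty":0,"tz":0,"yaw":0,"grip":0.0}])

```text
t: 14.43
position: [0.5446, 0.2524, 0.1382]
ee_rot: [[-0.247, 0.898, 0.365], [0.565, 0.439, -0.699], [-0.788, 0.034, -0.615]]
wrist_force: [0.2, 0.4, -4.1]
gripper_width: 0.0099
grasp_force: 29.8
```

Run:
```python
from go import *; from h import *
s=st();a=snapshot("side");b=snapshot("top");w=snapshot("wrist")
c=cv2.resize(a["color"][120:200,270:350],(400,400),interpolation=2); W=cv2.resize(b["color"][160:230,210:280],(400,400),interpolation=2)
cv2.imwrite("pics/p5.png",np.hstack([c,W]))
```

```text
t14.4 p [0.5446 0.2524 0.1382] q [-25.5  36.2 -41.3  90.9  60.3 102.9 -52.9] lean 52.0 az -62.4 ydip 1.9 yaz 26.1 F [ 0.2  0.4 -4.1] w 0.0099 29.8
```

View pics/p5.png

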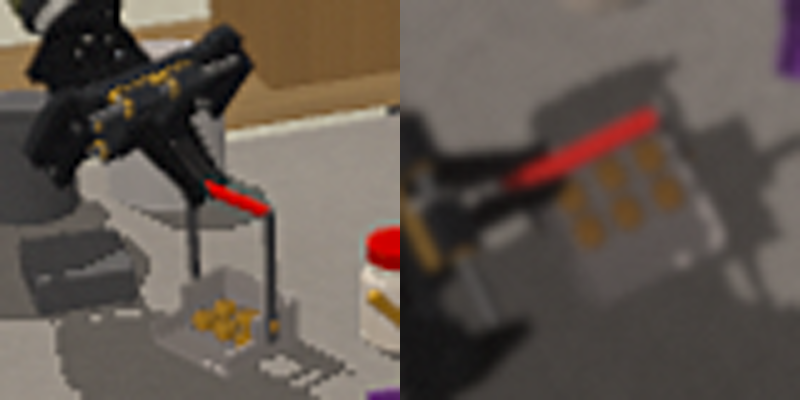

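The bar is gripped (9.9 mm, 30 N). The hod hangs level with all six chunks, and about 4.1 N of weight reads at the wrist. Now I'll plan the pour from the actual grasp transform.

```bash
cat > carry.py <<'E'
from sim import *
H0=Ro.from_euler('z',23.8,degrees=True).as_matrix(); B0=np.array([.5384,.2588,.125])
TG=np.array([.5445,.2521,.0956]); RG=np.array([[-.249,.898,.364],[.563,.44,-.7],[-.788,.031,-.615]])
U,_,V=np.linalg.svd(RG);RG=U@V
A=RG.T@H0                      # hod axes in tool
b=RG.T@(B0-TG)                 # bar centre in tool
def hod(p,R): # returns HP, function mapping hod pts (m) to world
    HP=R@A; bar=np.array(p)+R@b; return HP,lambda X:bar+HP@(np.array(X)-[.009,0,.125])
E
python3 - <<'E'
from carry import *
s=st();q0=np.array(s["qpos"]);R=np.array(s["ee_rot"])
bowl=np.array([.474,-.258])
for psi in(60,70,80,90):
  RP=R@Ro.from_euler('z',psi,degrees=True).as_matrix(); HP,f=hod([0,0,0],RP)
  cor=np.array([f([x,y,z]) for x in(-.04,.04) for y in(-.042,.042) for z in(0,.02)])
  lip=f([-.04,0,.004]); fr=-HP[:,0];fh=fr[:2]/np.linalg.norm(fr[:2])
  T=np.r_[bowl-lip[:2]-.025*fh,.055+.025-cor[:,2].min()]
  print(psi,"front",fr.round(2),"side",HP[2,1].round(2),"T",T.round(3),"lip corners",(np.array([f([-.04,y,.004]) for y in(-.042,.042)])+T).round(3).tolist(), "bar z",(f([.009,0,.125])+T).round(3))
  q=sim(q0,*FK(q0),[(.5,.2,.3),(.47,-.1,.3),tuple(T.round(3))],reg=1e-4)
E
```

```text
t14.6 p [0.5439 0.2516 0.1352] q [-25.5  36.4 -41.3  91.   60.3 102.8 -53. ] lean 52.0 az -62.6 ydip 1.7 yaz 26.1 F [-1.1 -0.9 -5.6] w 0.0094 29.9
60 front [-0.68  0.3  -0.67] side 0.29 T [ 0.465 -0.301  0.19 ] lip corners [[0.491, -0.308, 0.083], [0.503, -0.228, 0.107]] bar z [ 0.444 -0.295  0.211]
(0.5, 0.2, 0.3) reached [0.5 0.2 0.3] lean 52.0 az -64.9 ydip -0.1 [-21.  22. -45.  91.  55. 109. -43.]
(0.47, -0.1, 0.3) reached [ 0.47 -0.1   0.3 ] lean 52.0 az -64.9 ydip -0.1 [ -3. -16. -28. 122.  46.  79. -17.]
(np.float64(0.465), np.float64(-0.301), np.float64(0.19)) reached [ 0.466 -0.3    0.189] lean 52.1 az -65.0 ydip -0.2 [ -9. -16.   4. 137.  65.  55. -18.]
70 front [-0.56  0.41 -0.72] side 0.37 T [ 0.448 -0.308  0.186] lip corners [[0.486, -0.311, 0.082], [0.503, -0.235, 0.113]] bar z [ 0.424 -0.3    0.205]
(0.5, 0.2, 0.3) reached [0.5 0.2 0.3] lean 52.0 az -64.9 ydip -0.1 [-21.  22. -45.  91.  55. 109. -43.]
(0.47, -0.1, 0.3) reached [ 0.47 -0.1   0.3 ] lean 52.0 az -64.9 ydip -0.1 [ -3. -16. -28. 122.  46.  79. -17.]
(np.float64(0.448), np.float64(-0.308), np.float64(0.186))
[... 445 characters left out ...]
22.  46.  79. -17.]
(np.float64(0.429), np.float64(-0.312), np.float64(0.18)) reached [ 0.444 -0.307  0.174] lean 52.3 az -66.3 ydip -0.8 [-10. -17.   6. 140.  66.  55. -20.]
90 front [-0.27  0.6  -0.76] side 0.53 T [ 0.411 -0.313  0.173] lip corners [[0.473, -0.314, 0.082], [0.496, -0.247, 0.126]] bar z [ 0.386 -0.302  0.187]
(0.5, 0.2, 0.3) reached [0.5 0.2 0.3] lean 52.0 az -64.9 ydip -0.1 [-21.  22. -45.  91.  55. 109. -43.]
(0.47, -0.1, 0.3) reached [ 0.47 -0.1   0.3 ] lean 52.0 az -64.9 ydip -0.1 [ -3. -16. -28. 122.  46.  79. -17.]
(np.float64(0.411), np.float64(-0.313), np.float64(0.173)) reached [ 0.44  -0.306  0.167] lean 52.2 az -67.5 ydip -1.4 [-14. -16.   9. 140.  67.  57. -21.]
```

```bash
cat > ptraj.py <<'E'
from carry import *
bowl=np.array([.474,-.258])
def Tpsi(R,psi,clear=.025,ahead=.025,yy=-.015):
  RP=R@Ro.from_euler('z',psi,degrees=True).as_matrix(); HP,f=hod([0,0,0],RP)
  cor=np.array([f([x,y,z]) for x in(-.04,.04) for y in(-.042,.042) for z in(0,.02)])
  lip=f([-.04,yy,.004]); fr=-HP[:,0];fh=fr[:2]/np.linalg.norm(fr[:2])
  return np.r_[bowl-lip[:2]-ahead*fh,.055+clear-cor[:,2].min()],RP
E
python3 - <<'E'
from ptraj import *
s=get_state();q0=np.array(s["qpos"]);R=np.array(s["ee_rot"])
for ps in(0,30,40,50,60,70,80,90): print(ps,Tpsi(R,ps)[0].round(3))
for W in([(.5,.2,.36),(.44,-.1,.38),tuple(Tpsi(R,40,.05)[0].round(3))],[(.5,.2,.36),(.46,-.1,.36),(.47,-.29,.28)],[(.5,.2,.36),(.5,-.1,.36),(.5,-.3,.25)]):
  print(); sim(q0,*FK(q0),W,reg=1e-4)
seg([(.5,.2,.36),(.46,-.1,.36)])
E
```

```text
0 [ 0.542 -0.221  0.176]
30 [ 0.511 -0.258  0.191]
40 [ 0.498 -0.269  0.192]
50 [ 0.483 -0.278  0.192]
60 [ 0.467 -0.287  0.19 ]
70 [ 0.451 -0.294  0.186]
80 [ 0.433 -0.299  0.18 ]
90 [ 0.415 -0.301  0.173]

(0.5, 0.2, 0.36) reached [0.5  0.2  0.36] lean 52.0 az -64.9 ydip -0.1 [-21.  19. -46.  87.  55. 113. -37.]
(0.44, -0.1, 0.38) reached [ 0.449 -0.093  0.378] lean 52.2 az -65.9 ydip -0.6 [-37. -17.  -1. 116.  51.  93. -15.]
(np.float64(0.498), np.float64(-0.269), np.float64(0.217)) reached [ 0.508 -0.261  0.215] lean 52.3 az -66.0 ydip -0.7 [-26. -11.  14. 130.  63.  63. -19.]

(0.5, 0.2, 0.36) reached [0.5  0.2  0.36] lean 52.0 az -64.9 ydip -0.1 [-21.  19. -46.  87.  55. 113. -37.]
(0.46, -0.1, 0.36) reached [ 0.461 -0.099  0.36 ] lean 52.1 az -65.0 ydip -0.2 [-22. -17. -12. 118.  48.  87. -14.]
(0.47, -0.29, 0.28) reached [ 0.489 -0.281  0.275] lean 52.3 az -66.8 ydip -1.0 [-13. -17.   5. 128.  59.  65.  -9.]

(0.5, 0.2, 0.36) reached [0.5  0.2  0.36] lean 52.0 az -64.9 ydip -0.1 [-21.  19. -46.  87.  55. 113. -37.]
(0.5, -0.1, 0.36) reached [ 0.5  -0.1   0.36] lean 52.0 az -64.9 ydip -0.1 [ -2. -14. -27. 114.  46.  82. -11.]
(0.5, -0.3, 0.25) reached [ 0.5  -0.3   0.25] lean 52.0 az -64.9 ydip -0.1 [  8. -16. -10. 130.  56.  55.  -7.]
6 rows of t= [-0.0325 -0.0092 -0.0197]
8 rows of t= [-0.0199 -0.021   0.0244]
```

Emit:
move_arm(commands=[{"tx":-0.0325,"ty":-0.0092,"tz":-0.0197,"yaw":0,"grip":0},{"tx":-0.0325,"ty":-0.0092,"tz":-0.0197,"yaw":0,"grip":0},{"tx":-0.0325,"ty":-0.0092,"tz":-0.0197,"yaw":0,"grip":0},{"tx":-0.0325,"ty":-0.0092,"tz":-0.0197,"yaw":0,"grip":0},{"tx":-0.0325,"ty":-0.0092,"tz":-0.0197,"yaw":0,"grip":0},{"tx":-0.0325,"ty":-0.0092,"tz":-0.0197,"yaw":0,"grip":0},{"tx":0,"ty":0,"tz":0,"yaw":0,"grip":0}])

```text
t: 15.17
position: [0.4994, 0.2001, 0.3685]
ee_rot: [[-0.24, 0.898, 0.368], [0.566, 0.437, -0.699], [-0.789, 0.041, -0.614]]
wrist_force: [-0.0, 1.8, -1.8]
gripper_width: 0.0096
grasp_force: 30.1
```

```bash
python3 -c "
from go import *
st();seg([(.48,-.1,.36),(.5,-.265,.25)],.035)"
```

```text
t15.2 p [0.4994 0.2001 0.3685] q [-19.2  16.3 -45.7  87.3  54.3 112.6 -35.1] lean 52.2 az -62.2 ydip 2.3 yaz 26.0 F [-0.   1.8 -1.8] w 0.0096 30.1
9 rows of t= [-0.0176 -0.0166  0.0231]
6 rows of t= [-0.0019 -0.0098  0.0317]
```

Emit:
move_arm(commands=[{"tx":-0.0176,"ty":-0.0166,"tz":0.0231,"yaw":0,"grip":0},{"tx":-0.0176,"ty":-0.0166,"tz":0.0231,"yaw":0,"grip":0},{"tx":-0.0176,"ty":-0.0166,"tz":0.0231,"yaw":0,"grip":0},{"tx":-0.0176,"ty":-0.0166,"tz":0.0231,"yaw":0,"grip":0},{"tx":-0.0176,"ty":-0.0166,"tz":0.0231,"yaw":0,"grip":0},{"tx":-0.0176,"ty":-0.0166,"tz":0.0231,"yaw":0,"grip":0},{"tx":-0.0176,"ty":-0.0166,"tz":0.0231,"yaw":0,"grip":0},{"tx":-0.0176,"ty":-0.0166,"tz":0.0231,"yaw":0,"grip":0},{"tx":-0.0176,"ty":-0.0166,"tz":0.0231,"yaw":0,"grip":0},{"tx":0,"ty":0,"tz":0,"yaw":0,"grip":0}])

```text
t: 16.0
position: [0.4767, -0.1087, 0.3513]
ee_rot: [[-0.244, 0.904, 0.351], [0.564, 0.427, -0.707], [-0.789, 0.025, -0.614]]
wrist_force: [-1.6, -2.0, -4.4]
gripper_width: 0.0098
grasp_force: 30.8
```

Run:
```python
from ptraj import *
s=st();R=np.array(s["ee_rot"]);q=np.array(s["qpos"])
T={p:Tpsi(R,p)[0] for p in(40,70,85)}; print(T)
seg([T[40]+[0,0,.03]],.035)
sim(q,*FK(q),[T[40]+[0,0,.03]],reg=1e-4)
```

```text
t16.0 p [ 0.4767 -0.1087  0.3513] q [  1.4 -16.4 -27.5 115.8  45.3  81.1  -8.9] lean 52.1 az -63.6 ydip 1.4 yaz 25.3 F [-1.6 -2.  -4.4] w 0.0098 30.8
{40: array([ 0.4980266 , -0.26866162,  0.19237485]), 70: array([ 0.45062561, -0.29315253,  0.18617132]), 85: array([ 0.42400408, -0.29904507,  0.17721297])}
6 rows of t= [ 0.0011 -0.0087  0.0333]
[ 0.4980266  -0.26866162  0.22237485] reached [ 0.498 -0.269  0.222] lean 52.1 az -65.9 ydip -0.4 [  9. -13. -17. 131.  57.  57. -14.]
```

Emit:
move_arm(commands=[{"tx":0.0011,"ty":-0.0087,"tz":0.0333,"yaw":0,"grip":0},{"tx":0.0011,"ty":-0.0087,"tz":0.0333,"yaw":0,"grip":0},{"tx":0.0011,"ty":-0.0087,"tz":0.0333,"yaw":0,"grip":0},{"tx":0.0011,"ty":-0.0087,"tz":0.0333,"yaw":0,"grip":0},{"tx":0.0011,"ty":-0.0087,"tz":0.0333,"yaw":0,"grip":0},{"tx":0.0011,"ty":-0.0087,"tz":0.0333,"yaw":0,"grip":0},{"tx":0,"ty":0,"tz":0,"yaw":0,"grip":0}])

```text
t: 16.58
position: [0.4986, -0.2649, 0.2157]
ee_rot: [[-0.253, 0.903, 0.349], [0.566, 0.43, -0.703], [-0.785, 0.02, -0.619]]
wrist_force: [-2.0, -0.5, -5.0]
gripper_width: 0.0096
grasp_force: 30.0
```

Emit:
move_arm(commands=[{"tx":0,"ty":0,"tz":0,"yaw":6,"grip":0},{"tx":0,"ty":0,"tz":0,"yaw":6,"grip":0},{"tx":0,"ty":0,"tz":0,"yaw":6,"grip":0},{"tx":0,"ty":0,"tz":0,"yaw":6,"grip":0},{"tx":0,"ty":0,"tz":0,"yaw":6,"grip":0},{"tx":0,"ty":0,"tz":0,"yaw":0,"grip":0}])

```text
t: 17.08
position: [0.5044, -0.2591, 0.2218]
ee_rot: [[0.234, 0.902, 0.362], [0.707, 0.097, -0.7], [-0.667, 0.42, -0.615]]
wrist_force: [1.0, -0.0, -4.0]
gripper_width: 0.0092
grasp_force: 30.0
```

```bash
cat > chk.py <<'E'
from ptraj import *; from h import *
# where is the red bar / hod: fit bar from red mask in both views near predicted; brass count in bowl
def look():
    s=get_state(); a=snapshot("side"); b=snapshot("top"); D,T=P(a),P(b)
    HP,f=hod(s["position"],np.array(s["ee_rot"]))
    pr=lambda M,X:((q:=M@np.r_[X,1])[:2]/q[2]).round(1).tolist()
    for n,im,M in(("side",a,D),("top",b,T)):
        hsv=cv2.cvtColor(im["color"],cv2.COLOR_BGR2HSV)
        red=cv2.inRange(hsv,(0,150,90),(6,255,255))|cv2.inRange(hsv,(174,150,90),(179,255,255))
        e=[pr(M,f([.009,y,.125])) for y in(.042,0,-.042)]
        x0,y0=np.array(e[1]).astype(int); w=18; m=red[max(y0-w,0):y0+w,max(x0-w,0):x0+w]; ys,xs=np.nonzero(m)
        print(n,"pred bar +y,mid,-y",e,"red px",len(xs), "x",(xs.min()+x0-w,xs.max()+x0-w) if len(xs) else 0,"y",(ys.min()+y0-w,ys.max()+y0-w) if len(xs) else 0)
        br=cv2.inRange(hsv,(12,110,90),(32,255,255)); bp=np.array(pr(M,[.474,-.258,.02])).astype(int); r=30
        k,l,st_,c=cv2.connectedComponentsWithStats(br[bp[1]-r:bp[1]+r,bp[0]-r:bp[0]+r])
        print("  brass near bowl",bp.tolist(),[(st_[i,4].tolist(),(c[i]+bp-r).round(0).tolist()) for i in range(1,k) if st_[i,4]>3])
    return s,f
E
python3 - <<'E'
from chk import *
st();s,f=look(); print("lip",f([-.04,-.042,.004]).round(3),f([-.04,.042,.004]).round(3))
E
```

```text
t17.1 p [ 0.5044 -0.2591  0.2218] q [  9.6 -12.1 -16.3 128.9  56.9  56.5 -42.5] lean 52.0 az -62.7 ydip 24.8 yaz 6.1 F [ 1. -0. -4.] w 0.0092 30.0
side pred bar +y,mid,-y [[351.7, 203.2], [359.8, 212.1], [368.4, 221.6]] red px 110 x (np.int64(351), np.int64(371)) y (np.int64(201), np.int64(223))
  brass near bowl [353, 281] [(58, [345.0, 282.0])]
top pred bar +y,mid,-y [[408.2, 192.5], [423.1, 190.8], [437.9, 189.1]] red px 85 x (np.int64(415), np.int64(435)) y (np.int64(186), np.int64(193))
  brass near bowl [409, 210] [(5, [391.0, 196.0]), (12, [412.0, 218.0]), (6, [405.0, 219.0])]
lip [ 0.495 -0.284  0.115] [ 0.486 -0.201  0.122]
```

Run:
```python
from ptraj import *
s=get_state();R30=np.array(s["ee_rot"]);R=R30@Ro.from_euler('z',-30,degrees=True).as_matrix();p=np.array(s["position"])
for ps in range(37,87,7):
    Rc=R@Ro.from_euler('z',ps-7,degrees=True).as_matrix()
    t=Tpsi(R,ps,clear=.025)[0]; 
    if ps<51: t=p+(t-p)*{37:.33,44:.5}[ps]
    print(ps,t.round(3),(Rc.T@(t-p)).round(4)); p=t
```

```text
37 [ 0.504 -0.261  0.212] [ 0.005  -0.0048  0.0073]
44 [ 0.498 -0.267  0.202] [ 0.0001 -0.0097  0.0079]
51 [ 0.482 -0.279  0.192] [-0.0101 -0.018   0.0091]
58 [ 0.471 -0.285  0.191] [-0.0094 -0.0083  0.0011]
65 [ 0.46  -0.29   0.188] [-0.0098 -0.0082  0.001 ]
72 [ 0.448 -0.295  0.185] [-0.0103 -0.0081  0.0007]
79 [ 0.435 -0.298  0.181] [-0.0107 -0.0081  0.0003]
86 [ 0.423 -0.3    0.177] [-0.0109 -0.008  -0.0003]
```

Emit:
move_arm(commands=[{"tx":0.005,"ty":-0.0048,"tz":0.0073,"yaw":7,"grip":0},{"tx":0,"ty":-0.0097,"tz":0.0079,"yaw":7,"grip":0},{"tx":-0.01,"ty":-0.018,"tz":0.009,"yaw":7,"grip":0},{"tx":-0.0094,"ty":-0.0083,"tz":0.001,"yaw":7,"grip":0},{"tx":-0.0098,"ty":-0.0082,"tz":0.001,"yaw":7,"grip":0},{"tx":-0.0103,"ty":-0.0081,"tz":0.0007,"yaw":7,"grip":0},{"tx":0,"ty":0,"tz":0,"yaw":0,"grip":0},{"tx":0,"ty":0,"tz":0,"yaw":0,"grip":0},{"tx":0,"ty":0,"tz":0,"yaw":0,"grip":0}])

```text
t: 17.93
position: [0.4518, -0.2938, 0.1861]
ee_rot: [[0.774, 0.517, 0.364], [0.594, -0.396, -0.7], [-0.218, 0.759, -0.614]]
wrist_force: [-0.1, 0.6, -2.7]
gripper_width: 0.0093
grasp_force: 30.9
```

Run:
```python
from chk import *
st();s,f=look(); print("lip",f([-.04,-.042,.004]).round(3),f([-.04,.042,.004]).round(3))
```

```text
t17.9 p [ 0.4518 -0.2938  0.1861] q [  8.7 -17.2 -10.6 137.5  60.3  51.  -85.4] lean 52.1 az -62.5 ydip 49.4 yaz -37.4 F [-0.1  0.6 -2.7] w 0.0093 30.9
side pred bar +y,mid,-y [[339.6, 224.5], [342.0, 238.6], [344.4, 253.5]] red px 87 x (np.int64(340), np.int64(350)) y (np.int64(228), np.int64(251))
  brass near bowl [353, 281] [(7, [374.0, 257.0]), (31, [359.0, 276.0]), (81, [347.0, 281.0]), (22, [362.0, 284.0]), (8, [354.0, 287.0])]
top pred bar +y,mid,-y [[420.1, 211.7], [432.7, 215.3], [444.9, 218.9]] red px 40 x (np.int64(432), np.int64(444)) y (np.int64(213), np.int64(216))
  brass near bowl [409, 210] []
lip [ 0.492 -0.297  0.083] [ 0.51  -0.221  0.115]
```

Emit:
move_arm(commands=[{"tx":-0.0107,"ty":-0.0081,"tz":0,"yaw":7,"grip":0},{"tx":-0.0109,"ty":-0.008,"tz":0,"yaw":7,"grip":0},{"tx":0,"ty":0,"tz":0,"yaw":0,"grip":0},{"tx":0,"ty":0,"tz":0,"yaw":0,"grip":0},{"tx":0,"ty":0,"tz":0,"yaw":0,"grip":0},{"tx":0,"ty":0,"tz":0,"yaw":0,"grip":0},{"tx":0,"ty":0,"tz":0,"yaw":0,"grip":0},{"tx":0,"ty":0,"tz":0,"yaw":0,"grip":0}])

```text
t: 18.7
position: [0.4373, -0.3004, 0.1698]
ee_rot: [[0.882, 0.311, 0.355], [0.471, -0.529, -0.707], [-0.032, 0.79, -0.612]]
wrist_force: [0.5, -0.0, -1.7]
gripper_width: 0.0099
grasp_force: 30.6
```

Run:
```python
from chk import *
st();s,f=look(); print("lip",f([-.04,-.042,.004]).round(3),f([-.04,.042,.004]).round(3))
```

```text
t18.7 p [ 0.4373 -0.3004  0.1698] q [   8.8  -17.2  -10.3  139.8   62.1   50.3 -101.9] lean 52.2 az -63.3 ydip 52.2 yaz -59.5 F [ 0.5 -0.  -1.7] w 0.0099 30.6
side pred bar +y,mid,-y [[335.9, 231.9], [336.6, 247.3], [337.4, 263.4]] red px 83 x (np.int64(336), np.int64(344)) y (np.int64(239), np.int64(261))
  brass near bowl [353, 281] [(6, [374.0, 263.0]), (31, [359.0, 276.0]), (84, [347.0, 281.0]), (22, [362.0, 284.0]), (8, [354.0, 287.0])]
top pred bar +y,mid,-y [[421.9, 217.1], [432.9, 221.9], [443.5, 226.6]] red px 0 x 0 y 0
  brass near bowl [409, 210] [(11, [405.0, 204.0]), (5, [407.0, 211.0])]
lip [ 0.494 -0.303  0.075] [ 0.517 -0.234  0.116]
```

Four blobs in the bowl (31+84+22+8 px) stay put, and the lone 6 px one moves with the hod, so it is a rivet. The weight dropped by about the chunks' 1.8 N. I'll raise, yaw back and count from above.

Emit:
move_arm(commands=[{"tx":-0.001,"ty":0.0237,"tz":-0.0184,"yaw":0,"grip":0},{"tx":-0.001,"ty":0.0237,"tz":-0.0184,"yaw":0,"grip":0},{"tx":-0.001,"ty":0.0237,"tz":-0.0184,"yaw":0,"grip":0},{"tx":0,"ty":0,"tz":0,"yaw":-7,"grip":0},{"tx":0,"ty":0,"tz":0,"yaw":-7,"grip":0},{"tx":0,"ty":0,"tz":0,"yaw":-7,"grip":0},{"tx":0,"ty":0,"tz":0,"yaw":-7,"grip":0},{"tx":0,"ty":0,"tz":0,"yaw":-7,"grip":0},{"tx":0,"ty":0,"tz":0,"yaw":-7,"grip":0},{"tx":0,"ty":0,"tz":0,"yaw":-7,"grip":0},{"tx":0,"ty":0,"tz":0,"yaw":-7,"grip":0}])

```text
t: 19.72
position: [0.4666, -0.3019, 0.2439]
ee_rot: [[0.236, 0.914, 0.331], [0.689, 0.083, -0.72], [-0.685, 0.398, -0.61]]
wrist_force: [-0.2, 0.4, -2.6]
gripper_width: 0.0096
grasp_force: 30.0
```

Emit:
move_arm(commands=[{"tx":0,"ty":0,"tz":0,"yaw":-7,"grip":0},{"tx":0,"ty":0,"tz":0,"yaw":-7,"grip":0},{"tx":0,"ty":0,"tz":0,"yaw":-7,"grip":0},{"tx":0,"ty":0,"tz":0,"yaw":-7,"grip":0},{"tx":0,"ty":0,"tz":0,"yaw":0,"grip":0}])

```text
t: 20.13
position: [0.4663, -0.3021, 0.2439]
ee_rot: [[-0.218, 0.918, 0.33], [0.571, 0.394, -0.72], [-0.792, 0.032, -0.61]]
wrist_force: [-0.5, -0.1, -3.0]
gripper_width: 0.0095
grasp_force: 29.9
```

Run:
```python
from chk import *
st();s,f=look(); HP,_=hod(s["position"],np.array(s["ee_rot"])); print(HP.round(3),np.array(s["ee_rot"]).round(3), "bar",f([.009,0,.125]).round(4))
```

```text
t20.1 p [ 0.4663 -0.3021  0.2439] q [  4.9 -17.3  -6.8 130.6  57.   57.5  -8.3] lean 52.4 az -65.4 ydip 1.8 yaz 23.2 F [-0.5 -0.1 -3. ] w 0.0095 29.9
side pred bar +y,mid,-y [[343.9, 207.7], [355.9, 214.5], [368.8, 221.7]] red px 95 x (np.int64(349), np.int64(370)) y (np.int64(208), np.int64(224))
  brass near bowl [353, 281] [(7, [362.0, 256.0]), (31, [359.0, 276.0]), (88, [347.0, 281.0]), (23, [362.0, 284.0]), (8, [354.0, 287.0])]
top pred bar +y,mid,-y [[426.8, 205.0], [441.2, 199.0], [455.5, 193.1]] red px 118 x (np.int64(426), np.int64(453)) y (np.int64(193), np.int64(206))
  brass near bowl [409, 210] [(9, [423.0, 216.0])]
[[ 0.934 -0.357 -0.003]
 [ 0.357  0.934  0.005]
 [ 0.001 -0.006  1.   ]] [[-0.218  0.918  0.33 ]
 [ 0.571  0.394 -0.72 ]
 [-0.792  0.032 -0.61 ]] bar [ 0.4605 -0.295   0.2733]
```

The hod is level again (yaw about 21°) and empty, and the bar prediction matches the images. Next I'll move to the hook's tip side, with the bar above the tip height.

Run:
```python
from chk import *
s=get_state();R=np.array(s["ee_rot"]);o=R@b; q=np.array(s["qpos"])
W=[np.array(w)-o for w in((.44,-.2,.30),(.43,-.03,.26),(.50,-.0325,.253),(.567,-.0365,.253))]
seg(W,.035); sim(q,*FK(q),[w.round(3) for w in W],reg=1e-4)
```

```text
3 rows of t= [ 0.0125  0.0063 -0.0305]
5 rows of t= [ 0.0262  0.0112 -0.0203]
3 rows of t= [-0.0036  0.021   0.0097]
2 rows of t= [-0.0082  0.03    0.0125]
[ 0.446 -0.207  0.271] reached [ 0.456 -0.205  0.267] lean 52.6 az -68.5 ydip -0.1 [-20. -17.  -1. 129.  55.  75. -19.]
[ 0.436 -0.037  0.231] reached [ 0.446 -0.035  0.227] lean 52.6 az -68.5 ydip -0.1 [-30.  -3. -14. 122.  48.  86. -37.]
[ 0.506 -0.04   0.224] reached [ 0.516 -0.038  0.22 ] lean 52.6 az -68.5 ydip -0.1 [-27.   4. -11. 116.  51.  83. -35.]
[ 0.573 -0.044  0.224] reached [ 0.583 -0.042  0.22 ] lean 52.6 az -68.5 ydip -0.1 [-25.  10.  -9. 109.  54.  81. -32.]
```

Emit:
move_arm(commands=[{"tx":0.0125,"ty":0.0063,"tz":-0.0305,"yaw":0,"grip":0},{"tx":0.0125,"ty":0.0063,"tz":-0.0305,"yaw":0,"grip":0},{"tx":0.0125,"ty":0.0063,"tz":-0.0305,"yaw":0,"grip":0},{"tx":0.0262,"ty":0.0112,"tz":-0.0203,"yaw":0,"grip":0},{"tx":0.0262,"ty":0.0112,"tz":-0.0203,"yaw":0,"grip":0},{"tx":0.0262,"ty":0.0112,"tz":-0.0203,"yaw":0,"grip":0},{"tx":0.0262,"ty":0.0112,"tz":-0.0203,"yaw":0,"grip":0},{"tx":0.0262,"ty":0.0112,"tz":-0.0203,"yaw":0,"grip":0},{"tx":0,"ty":0,"tz":0,"yaw":0,"grip":0},{"tx":0,"ty":0,"tz":0,"yaw":0,"grip":0}])

```text
t: 21.07
position: [0.4505, -0.0329, 0.2242]
ee_rot: [[-0.215, 0.921, 0.323], [0.571, 0.388, -0.724], [-0.792, 0.029, -0.609]]
wrist_force: [-0.7, -0.6, -1.9]
gripper_width: 0.0094
grasp_force: 30.3
```

Run:
```python
from chk import *
st();s,f=look(); R=np.array(s["ee_rot"]);HP,_=hod(s["position"],R); print(HP.round(3), "bar",f([.009,0,.125]).round(4))
# brass in bowl from top, tight
b_=snapshot("top");M=P(b_);hsv=cv2.cvtColor(b_["color"],cv2.COLOR_BGR2HSV)
for lo in(60,90): 
    br=cv2.inRange(hsv,(8,lo,50),(35,255,255))[180:240,380:442];k,l,st_,c=cv2.connectedComponentsWithStats(br);print([(st_[i,4].tolist(),(c[i]+[380,180]).round(0).tolist()) for i in range(1,k)])
m=cv2.inRange(hsv,(0,0,170),(179,60,255))[180:240,380:442];ys,xs=np.nonzero(m);print("bowl extent",xs.min()+380,xs.max()+380,ys.min()+180,ys.max()+180)
o=R@b; seg([np.array(w)-o for w in((.50,-.0325,.253),(.567,-.0365,.253))],.035)
```

```text
t21.1 p [ 0.4505 -0.0329  0.2242] q [-17.9  -4.4 -24.1 122.4  47.5  85.1 -34.4] lean 52.5 az -65.9 ydip 1.6 yaz 22.8 F [-0.7 -0.6 -1.9] w 0.0094 30.3
side pred bar +y,mid,-y [[306.0, 170.9], [314.5, 175.4], [323.5, 180.1]] red px 60 x (np.int64(309), np.int64(324)) y (np.int64(171), np.int64(184))
  brass near bowl [353, 281] [(31, [359.0, 276.0]), (83, [347.0, 281.0]), (21, [362.0, 284.0]), (8, [354.0, 287.0])]
top pred bar +y,mid,-y [[325.4, 215.0], [339.8, 209.1], [354.2, 203.3]] red px 108 x (np.int64(325), np.int64(353)) y (np.int64(204), np.int64(216))
  brass near bowl [409, 210] [(11, [405.0, 204.0]), (12, [416.0, 206.0]), (14, [407.0, 212.0]), (11, [419.0, 214.0]), (31, [409.0, 219.0])]
[[ 0.937 -0.35  -0.001]
 [ 0.35   0.937  0.007]
 [-0.002 -0.007  1.   ]] bar [ 0.4448 -0.0257  0.2535]
[(27, [405.0, 205.0]), (29, [416.0, 206.0]), (97, [408.0, 217.0]), (29, [419.0, 214.0])]
[(17, [405.0, 204.0]), (17, [416.0, 206.0]), (22, [407.0, 212.0]), (19, [419.0, 214.0]), (41, [409.0, 219.0])]
bowl extent 389 432 187 230
2 rows of t= [-0.0064  0.0253  0.0105]
2 rows of t= [-0.0082  0.0302  0.0122]
```

All six chunks are in the bowl: the top view shows three single blobs and one triple, and the bowl hasn't moved. Next I'll measure the held bar precisely against the hook line, using the first images to correct the bias.

```bash
cat > bar.py <<'E'
from chk import *
def redend(im,box):
    hsv=cv2.cvtColor(im,cv2.COLOR_BGR2HSV); m=cv2.inRange(hsv,(0,130,70),(8,255,255))|cv2.inRange(hsv,(172,130,70),(179,255,255))
    x0,y0,x1,y1=box; ys,xs=np.nonzero(m[y0:y1,x0:x1]); xs=xs+x0;ys=ys+y0
    k=np.polyfit(xs,ys,1); e=np.percentile(xs,[2,98]); return [(x,np.polyval(k,x)) for x in e],len(xs)
if __name__=="__main__":
    S=pickle.load(open("s0.pkl","rb"));D,T=P(S["side"]),P(S["top"])
    e1,n1=redend(S["side"]["color"],(303,160,330,178));e2,n2=redend(S["top"]["color"],(226,178,262,202));print(n1,n2)
    for i in(0,1): print("start",tri([(D,*e1[i]),(T,*e2[i])])[0].round(4))
    s=get_state();f=hod(s["position"],np.array(s["ee_rot"]))[1]
    a,b_=snapshot("side"),snapshot("top"); pr=lambda M,X:((q:=M@np.r_[X,1])[:2]/q[2])
    c1=pr(D,f([.009,0,.125])).astype(int);c2=pr(T,f([.009,0,.125])).astype(int)
    e1,n1=redend(a["color"],(c1[0]-14,c1[1]-10,c1[0]+14,c1[1]+12));e2,n2=redend(b_["color"],(c2[0]-20,c2[1]-12,c2[0]+20,c2[1]+12));print(n1,n2,np.round(e1,1).tolist(),np.round(e2,1).tolist())
    print("now -y end",tri([(D,*e1[1]),(T,*e2[1])])[0].round(4),"pred",f([.009,-.0417,.125]).round(4))
    print("top-line slope hod yaw if z const",[onz(T,*e,.2535).round(4) for e in e2])
E
python3 bar.py
```

```text
45 108
start [0.5201 0.2963 0.131 ]
start [0.5544 0.2235 0.1289]
61 133 [[310.0, 173.4], [324.0, 183.7]] [[326.0, 215.3], [353.0, 205.7]]
now -y end [ 0.458  -0.0629  0.2401] pred [ 0.4582 -0.0684  0.2546]
top-line slope hod yaw if z const [array([0.429 , 0.0122]), array([ 0.4532, -0.0616])]
```

The bar has rolled about 14° in the pinch, with its -y end low. Lowering onto the hook will level it. I'll slide in slightly higher.

Run:
```python
from chk import *
s=get_state();R=np.array(s["ee_rot"]);o=R@b
seg([np.array(w)-o for w in((.46,-.03,.262),(.567,-.036,.262))],.03)
```

```text
1 rows of t= [-0.0097  0.0151  0.0009]
4 rows of t= [-0.0065  0.0241  0.0096]
```

Emit:
move_arm(commands=[{"tx":-0.0097,"ty":0.0151,"tz":0.0009,"yaw":0,"grip":0},{"tx":-0.0032,"ty":0.012,"tz":0.0048,"yaw":0,"grip":0},{"tx":-0.0032,"ty":0.012,"tz":0.0048,"yaw":0,"grip":0},{"tx":-0.0032,"ty":0.012,"tz":0.0048,"yaw":0,"grip":0},{"tx":-0.0032,"ty":0.012,"tz":0.0048,"yaw":0,"grip":0},{"tx":-0.0032,"ty":0.012,"tz":0.0048,"yaw":0,"grip":0},{"tx":-0.0032,"ty":0.012,"tz":0.0048,"yaw":0,"grip":0},{"tx":-0.0032,"ty":0.012,"tz":0.0048,"yaw":0,"grip":0},{"tx":-0.0032,"ty":0.012,"tz":0.0048,"yaw":0,"grip":0},{"tx":0,"ty":0,"tz":0,"yaw":0,"grip":0},{"tx":0,"ty":0,"tz":0,"yaw":0,"grip":0}])

```text
t: 22.23
position: [0.5723, -0.042, 0.2313]
ee_rot: [[-0.214, 0.923, 0.318], [0.57, 0.383, -0.727], [-0.793, 0.026, -0.609]]
wrist_force: [-0.3, -0.4, -3.0]
gripper_width: 0.0092
grasp_force: 30.0
```

```bash
python3 bar.py
python3 - <<'E'
from chk import *
s=st();f=hod(s["position"],np.array(s["ee_rot"]))[1];print("bar",f([.009,0,.125]).round(4))
# hook rod centreline in side (from s0) -> brass pixels now near dip, and top rod column by row
for n in("side","top"):
    im=snapshot(n); hsv=cv2.cvtColor(im["color"],cv2.COLOR_BGR2HSV); br=cv2.inRange(hsv,(10,110,80),(30,255,255))
    x0,y0,x1,y1=(338,165,386,195) if n=="side" else (330,138,354,186)
    ys,xs=np.nonzero(br[y0:y1,x0:x1])
    if n=="top": print("top rod",[(int(r+y0),float((xs[ys==r]+x0).mean().round(1))) for r in sorted(set(ys))][::3])
    else: print("side rod",[(int(c+x0),float((ys[xs==c]+y0).mean().round(1))) for c in sorted(set(xs))][::2])
E
```

```text
45 108
start [0.5201 0.2963 0.131 ]
start [0.5544 0.2235 0.1289]
137 131 [[344.0, 168.1], [362.0, 174.2]] [[328.6, 169.7], [354.0, 161.3]]
now -y end [ 0.5793 -0.0698  0.2517] pred [ 0.5811 -0.0738  0.2609]
top-line slope hod yaw if z const [array([0.5559, 0.0015]), array([ 0.5776, -0.0693])]
t22.3 p [ 0.5718 -0.0415  0.2315] q [-14.5   7.4 -19.7 110.1  54.5  82.2 -30.1] lean 52.5 az -66.2 ydip 1.5 yaz 22.6 F [ 0.2 -0.6 -3.2] w 0.0095 30.0
bar [ 0.5662 -0.0341  0.2608]
side rod [(344, 179.0), (346, 180.5), (348, 182.0), (350, 184.0), (352, 185.0), (354, 184.0), (356, 184.0), (358, 182.5), (360, 180.0), (365, 177.0), (367, 177.0), (369, 176.0), (371, 176.0), (373, 176.0), (375, 175.0), (377, 175.0)]
top rod [(141, 342.0), (144, 341.5), (147, 341.5), (150, 341.5), (153, 341.5), (156, 341.5), (159, 343.6), (162, 341.5), (169, 342.0), (172, 341.0), (179, 341.0)]
```

Emit:
move_arm(commands=[{"tx":0.0072,"ty":-0.0008,"tz":0.0071,"yaw":0,"grip":0},{"tx":0.0079,"ty":0,"tz":0.0061,"yaw":0,"grip":0},{"tx":0.0079,"ty":0,"tz":0.0061,"yaw":0,"grip":0},{"tx":0.004,"ty":0,"tz":0.003,"yaw":0,"grip":0},{"tx":0,"ty":0,"tz":0,"yaw":0,"grip":0},{"tx":0,"ty":0,"tz":0,"yaw":0,"grip":0}])

```text
t: 22.93
position: [0.5726, -0.043, 0.1962]
ee_rot: [[-0.215, 0.923, 0.319], [0.569, 0.384, -0.727], [-0.793, 0.025, -0.608]]
wrist_force: [-0.2, 0.5, -2.2]
gripper_width: 0.0094
grasp_force: 30.0
```

Emit:
move_arm(commands=[{"tx":0.0032,"ty":0,"tz":0.0024,"yaw":0,"grip":0},{"tx":0.0032,"ty":0,"tz":0.0024,"yaw":0,"grip":0},{"tx":0,"ty":0,"tz":0,"yaw":0,"grip":0},{"tx":0,"ty":0,"tz":0,"yaw":0,"grip":0}])

```text
t: 23.27
position: [0.5729, -0.0427, 0.1887]
ee_rot: [[-0.214, 0.923, 0.32], [0.57, 0.384, -0.726], [-0.793, 0.027, -0.608]]
wrist_force: [0.4, -0.5, -2.9]
gripper_width: 0.0094
grasp_force: 30.0
```

Emit:
move_arm(commands=[{"tx":0.0024,"ty":0,"tz":0.0018,"yaw":0,"grip":0},{"tx":0.0024,"ty":0,"tz":0.0018,"yaw":0,"grip":0},{"tx":0,"ty":0,"tz":0,"yaw":0,"grip":0},{"tx":0,"ty":0,"tz":0,"yaw":0,"grip":0}])

```text
t: 23.6
position: [0.5738, -0.0428, 0.1849]
ee_rot: [[-0.212, 0.923, 0.322], [0.568, 0.384, -0.728], [-0.795, 0.029, -0.606]]
wrist_force: [-3.0, 0.9, 5.3]
gripper_width: 0.0099
grasp_force: 30.0
```

Emit:
move_arm(commands=[{"tx":0.0016,"ty":0,"tz":0.0012,"yaw":0,"grip":0},{"tx":0.0016,"ty":0,"tz":0.0012,"yaw":0,"grip":0},{"tx":0,"ty":0,"tz":0,"yaw":0,"grip":0},{"tx":0,"ty":0,"tz":0,"yaw":0,"grip":0}])

```text
t: 23.93
position: [0.5738, -0.0421, 0.181]
ee_rot: [[-0.212, 0.923, 0.322], [0.569, 0.384, -0.727], [-0.795, 0.029, -0.606]]
wrist_force: [-4.1, 2.1, 7.0]
gripper_width: 0.0099
grasp_force: 30.0
```

Contact shows Fz +7 and Fx -4, so the bar is bearing on the post-side slope. I'll shift about 5 mm toward the tip.

Emit:
move_arm(commands=[{"tx":-0.0014,"ty":-0.0023,"tz":-0.0025,"yaw":0,"grip":0},{"tx":0.0002,"ty":-0.0023,"tz":-0.0008,"yaw":0,"grip":0},{"tx":0,"ty":0,"tz":0,"yaw":0,"grip":0},{"tx":0,"ty":0,"tz":0,"yaw":0,"grip":0}])

```text
t: 24.27
position: [0.5703, -0.0411, 0.1829]
ee_rot: [[-0.213, 0.921, 0.325], [0.57, 0.388, -0.724], [-0.793, 0.031, -0.608]]
wrist_force: [5.0, 1.3, 2.5]
gripper_width: 0.0095
grasp_force: 30.0
```

Run:
```python
from bar import *
s=st();f=hod(s["position"],np.array(s["ee_rot"]))[1];print("bar pred",f([.009,0,.125]).round(4))
S=pickle.load(open("s0.pkl","rb"))
for n in("side","top"):
    im=snapshot(n); M=P(im); d=cv2.absdiff(im["color"],S[n]["color"]).max(2)>40
    hsv=cv2.cvtColor(im["color"],cv2.COLOR_BGR2HSV); m=(cv2.inRange(hsv,(0,130,70),(8,255,255))|cv2.inRange(hsv,(172,130,70),(179,255,255)))>0
    pr=lambda X:((q:=M@np.r_[X,1])[:2]/q[2]); c=pr(f([.009,0,.125])).astype(int)
    print(n,"pred ends",[pr(f([.009,y,.125])).round(1).tolist() for y in(.042,-.042)])
    w=np.zeros_like(m); w[c[1]-12:c[1]+14,c[0]-20:c[0]+20]=1; ys,xs=np.nonzero(m&w&d)
    print([(int(x),int(ys[xs==x].min()),int(ys[xs==x].max())) for x in sorted(set(xs))])
    hsv0=cv2.inRange(hsv,(10,110,80),(30,255,255))>0
    if n=="side": ys,xs=np.nonzero(hsv0[165:195,338:386]);print("rod",[(int(c_+338),int(ys[xs==c_].min()+165),int(ys[xs==c_].max()+165)) for c_ in sorted(set(xs))])
```

```text
t24.3 p [ 0.5703 -0.0411  0.1829] q [-14.9  10.3 -19.7 113.2  56.3  79.2 -35.6] lean 52.6 az -65.8 ydip 1.8 yaz 22.8 F [5.  1.3 2.5] w 0.0095 30.0
bar pred [ 0.5645 -0.0338  0.2122]
side pred ends [[342.9, 177.1], [361.5, 186.2]]
[(347, 169, 178), (348, 178, 179), (349, 172, 180), (350, 174, 181), (351, 179, 182), (352, 180, 182), (353, 180, 183), (354, 181, 183), (355, 181, 184), (356, 181, 184), (357, 182, 185), (358, 183, 185), (359, 184, 186), (360, 184, 186), (361, 184, 186), (362, 184, 184)]
rod [(343, 178, 179), (344, 178, 180), (345, 178, 181), (346, 178, 182), (347, 179, 182), (348, 180, 183), (349, 181, 184), (350, 182, 185), (351, 183, 186), (352, 184, 186), (353, 184, 186), (354, 185, 186), (355, 185, 185), (358, 181, 182), (359, 180, 183), (360, 179, 183), (361, 178, 182), (362, 177, 181), (363, 176, 179), (364, 176, 178), (365, 176, 178), (366, 176, 178), (367, 176, 178), (368, 175, 177), (369, 175, 177), (370, 175, 177), (371, 175, 177), (372, 175, 177), (373, 175, 177), (374, 174, 176), (375, 174, 176), (376, 174, 176), (377, 174, 176), (378, 175, 176)]
top pred ends [[327.3, 175.7], [354.6, 164.8]]
[(326, 175, 176), (327, 175, 176), (328, 175, 176), (329, 174, 176), (330, 173, 176), (331, 172, 176), (332, 172, 176), (333, 171, 175), (334, 171, 175), (335, 171, 175), (336, 170, 175), (337, 170, 174), (338, 170, 173), (339, 170, 173), (340, 170, 172), (341, 169, 172), (342, 169, 171), (343, 167, 171), (344, 167, 171), (345, 167, 170), (346, 166, 170), (347, 166, 170), (348, 165, 169), (349, 165, 169), (350, 165, 169), (351, 164, 168), (352, 164, 168), (353, 164, 167)]
```

Emit:
move_arm(commands=[{"tx":-0.0009,"ty":0.0015,"tz":0,"yaw":0,"grip":0},{"tx":0,"ty":0,"tz":0,"yaw":0,"grip":0},{"tx":0,"ty":0,"tz":0,"yaw":0,"grip":0},{"tx":0,"ty":0,"tz":0,"yaw":0,"grip":0}])

```text
t: 24.7
position: [0.5707, -0.0416, 0.1827]
ee_rot: [[-0.214, 0.922, 0.323], [0.57, 0.386, -0.725], [-0.793, 0.029, -0.609]]
wrist_force: [4.8, 2.0, 0.6]
gripper_width: 0.0096
grasp_force: 30.0
```

```bash
python3 -c "
from go import *
st();s=get_state();print(np.round(s['moment'],2))"
```

```text
t24.7 p [ 0.5707 -0.0416  0.1827] q [-14.9  10.5 -19.6 113.   56.2  79.3 -35.5] lean 52.5 az -66.0 ydip 1.6 yaz 22.7 F [4.8 2.  0.6] w 0.0096 30.0
[ 0.92 -0.37  1.13]
```

Emit:
move_arm(commands=[{"tx":-0.0004,"ty":0.0022,"tz":0.0007,"yaw":0,"grip":0},{"tx":0,"ty":0,"tz":0,"yaw":0,"grip":0},{"tx":0,"ty":0,"tz":0,"yaw":0,"grip":0}])

```text
t: 24.95
position: [0.5721, -0.0425, 0.1818]
ee_rot: [[-0.215, 0.923, 0.32], [0.57, 0.384, -0.726], [-0.793, 0.027, -0.609]]
wrist_force: [5.2, 1.3, -1.8]
gripper_width: 0.0095
grasp_force: 30.0
```

```bash
python3 -c "
from go import *
st()"
```

```text
t24.9 p [ 0.5721 -0.0425  0.1818] q [-14.8  10.7 -19.5 112.8  56.3  79.3 -35.4] lean 52.5 az -66.2 ydip 1.5 yaz 22.6 F [ 5.2  1.3 -1.8] w 0.0095 30.0
```

```bash
cat > q.py <<'E'
from bar import *
s=st();f=hod(s["position"],np.array(s["ee_rot"]))[1];print("bar pred",f([.009,0,.125]).round(4))
im=snapshot("top");T=P(im);hsv=cv2.cvtColor(im["color"],cv2.COLOR_BGR2HSV); m=(cv2.inRange(hsv,(0,130,70),(8,255,255))|cv2.inRange(hsv,(172,130,70),(179,255,255)))>0
ys,xs=np.nonzero(m[155:190,320:360]);xs+=320;ys+=155;k=np.polyfit(xs,ys,1)
print("red u",xs.min(),xs.max(),"line v@",[(u,round(np.polyval(k,u),1),onz(T,u,np.polyval(k,u),.205).round(4).tolist()) for u in(xs.min(),341.3,xs.max())])
b0=cv2.inRange(hsv,(10,100,70),(30,255,255))>0; ys,xs=np.nonzero(b0[138:190,336:348]); print("rod rows",sorted(set(ys+138)))
im=snapshot("side");D=P(im);hsv=cv2.cvtColor(im["color"],cv2.COLOR_BGR2HSV); m=(cv2.inRange(hsv,(0,130,70),(8,255,255))|cv2.inRange(hsv,(172,130,70),(179,255,255)))>0
ys,xs=np.nonzero(m[172:192,350:364]);xs+=350;ys+=172;k=np.polyfit(xs,ys,1);print("side slope",k[0].round(3),xs.max(),np.polyval(k,xs.max()).round(1))
h=lambda r:[((q:=D@np.r_[X,1])[:2]/q[2]) for X in ([f([.009,0,.125])+np.array([np.sin(.383)*-t*np.cos(r),np.cos(.383)*t*np.cos(r),t*np.sin(r)]) for t in(-.042,.042)])]
for r in(-10,0,10,20): a,b2=h(np.radians(r)); print(r,"slope",((b2-a)[1]/(b2-a)[0]).round(3))
E
python3 q.py
```

```text
t24.9 p [ 0.5721 -0.0425  0.1818] q [-14.8  10.7 -19.5 112.8  56.3  79.3 -35.4] lean 52.5 az -66.2 ydip 1.5 yaz 22.6 F [ 5.2  1.3 -1.8] w 0.0095 30.0
bar pred [ 0.5665 -0.0352  0.2111]
red u 326 354 line v@ [(np.int64(326), np.float64(175.4), [0.5525, 0.0093]), (341.3, np.float64(169.7), [0.5679, -0.035]), (np.int64(354), np.float64(165.0), [0.5808, -0.072])]
rod rows [np.int64(141), np.int64(142), np.int64(143), np.int64(144), np.int64(145), np.int64(146), np.int64(147), np.int64(148), np.int64(149), np.int64(150), np.int64(151), np.int64(152), np.int64(153), np.int64(154), np.int64(155), np.int64(156), np.int64(157), np.int64(158), np.int64(159), np.int64(160), np.int64(161), np.int64(162), np.int64(163), np.int64(164), np.int64(165), np.int64(166), np.int64(167), np.int64(173), np.int64(174), np.int64(175), np.int64(176), np.int64(177), np.int64(178), np.int64(179), np.int64(180)]
side slope 0.652 363 184.3
-10 slope 0.255
0 slope 0.474
10 slope 0.695
20 slope 0.931
```

Emit:
move_arm(commands=[{"tx":0.0014,"ty":0.001,"tz":0.0016,"yaw":0,"grip":0},{"tx":0,"ty":0,"tz":0,"yaw":0,"grip":0},{"tx":0,"ty":0,"tz":0,"yaw":0,"grip":0}])

```text
t: 25.3
position: [0.5728, -0.0428, 0.1812]
ee_rot: [[-0.213, 0.923, 0.319], [0.569, 0.383, -0.728], [-0.794, 0.027, -0.607]]
wrist_force: [0.4, 1.4, 4.9]
gripper_width: 0.0095
grasp_force: 30.0
```

Emit:
move_arm(commands=[{"tx":0.0016,"ty":0,"tz":0.0012,"yaw":0,"grip":0},{"tx":0,"ty":0,"tz":0,"yaw":0,"grip":0},{"tx":0,"ty":0,"tz":0,"yaw":0,"grip":0}])

```text
t: 25.55
position: [0.573, -0.0427, 0.18]
ee_rot: [[-0.212, 0.923, 0.32], [0.569, 0.383, -0.728], [-0.795, 0.027, -0.606]]
wrist_force: [-2.2, 2.5, 7.6]
gripper_width: 0.0096
grasp_force: 30.0
```

```bash
python3 q.py | head -5
```

```text
t25.6 p [ 0.573  -0.0427  0.18  ] q [-14.9  11.1 -19.5 112.8  56.5  79.3 -35.8] lean 52.7 az -66.3 ydip 1.6 yaz 22.5 F [-2.2  2.5  7.6] w 0.0096 30.0
bar pred [ 0.5673 -0.0353  0.2093]
red u 326 354 line v@ [(np.int64(326), np.float64(175.5), [0.5522, 0.0094]), (341.3, np.float64(169.5), [0.5685, -0.035]), (np.int64(354), np.float64(164.6), [0.582, -0.072])]
rod rows [np.int64(141), np.int64(142), np.int64(143), np.int64(144), np.int64(145), np.int64(146), np.int64(147), np.int64(148), np.int64(149), np.int64(150), np.int64(151), np.int64(152), np.int64(153), np.int64(154), np.int64(155), np.int64(156), np.int64(157), np.int64(158), np.int64(159), np.int64(160), np.int64(161), np.int64(162), np.int64(163), np.int64(164), np.int64(165), np.int64(166), np.int64(167), np.int64(173), np.int64(174), np.int64(175), np.int64(176), np.int64(177), np.int64(178), np.int64(179), np.int64(180)]
side slope 0.621 363 183.9
```

Emit:
move_arm(commands=[{"tx":0.0016,"ty":0,"tz":0.0012,"yaw":0,"grip":0},{"tx":0,"ty":0,"tz":0,"yaw":0,"grip":0},{"tx":0,"ty":0,"tz":0,"yaw":0,"grip":0}])

```text
t: 25.9
position: [0.5731, -0.0426, 0.1784]
ee_rot: [[-0.212, 0.923, 0.32], [0.568, 0.383, -0.728], [-0.795, 0.028, -0.606]]
wrist_force: [-3.0, 3.0, 9.2]
gripper_width: 0.0097
grasp_force: 30.0
```

Emit:
move_arm(commands=[{"tx":0.0012,"ty":0,"tz":0.0009,"yaw":0,"grip":0},{"tx":0,"ty":0,"tz":0,"yaw":0,"grip":0},{"tx":0,"ty":0,"tz":0,"yaw":0,"grip":0}])

```text
t: 26.15
position: [0.5732, -0.0425, 0.1771]
ee_rot: [[-0.212, 0.923, 0.321], [0.568, 0.383, -0.728], [-0.795, 0.028, -0.606]]
wrist_force: [-2.3, 4.0, 9.0]
gripper_width: 0.0096
grasp_force: 30.0
```

```bash
python3 q.py | grep -v rows|head -5
```

```text
t26.1 p [ 0.5732 -0.0425  0.1771] q [-14.9  11.3 -19.5 112.9  56.7  79.2 -36.2] lean 52.7 az -66.2 ydip 1.6 yaz 22.5 F [-2.3  4.   9. ] w 0.0096 30.0
bar pred [ 0.5675 -0.0351  0.2064]
red u 327 354 line v@ [(np.int64(327), np.float64(175.5), [0.5522, 0.0065]), (341.3, np.float64(169.4), [0.5688, -0.0351]), (np.int64(354), np.float64(164.1), [0.5835, -0.0721])]
side slope 0.575 362 182.6
-10 slope 0.258
```

The pinch is slipping and the bar is levelling on the hook. A little more.

Emit:
move_arm(commands=[{"tx":0.0012,"ty":0,"tz":0.0009,"yaw":0,"grip":0},{"tx":0.0006,"ty":0,"tz":0.0005,"yaw":0,"grip":0},{"tx":0,"ty":0,"tz":0,"yaw":0,"grip":0},{"tx":0,"ty":0,"tz":0,"yaw":0,"grip":0}])

```text
t: 26.58
position: [0.5733, -0.0423, 0.1751]
ee_rot: [[-0.212, 0.923, 0.321], [0.568, 0.383, -0.728], [-0.795, 0.028, -0.606]]
wrist_force: [-3.5, 4.4, 9.9]
gripper_width: 0.0098
grasp_force: 30.1
```

```bash
python3 q.py | grep -v rows|head -5
```

```text
t26.6 p [ 0.5733 -0.0423  0.1751] q [-15.   11.5 -19.5 113.   56.8  79.1 -36.4] lean 52.7 az -66.2 ydip 1.6 yaz 22.5 F [-3.5  4.4  9.9] w 0.0098 30.1
bar pred [ 0.5676 -0.0349  0.2044]
red u 327 354 line v@ [(np.int64(327), np.float64(175.7), [0.5515, 0.0065]), (341.3, np.float64(169.4), [0.569, -0.0351]), (np.int64(354), np.float64(163.8), [0.5845, -0.0722])]
side slope 0.542 363 182.7
-10 slope 0.26
```

Emit:
move_arm(commands=[{"tx":0.0012,"ty":0,"tz":0.0009,"yaw":0,"grip":0},{"tx":0,"ty":0,"tz":0,"yaw":0,"grip":0},{"tx":-0.0008,"ty":0,"tz":-0.0006,"yaw":0,"grip":0},{"tx":0,"ty":0,"tz":0,"yaw":0,"grip":0},{"tx":0,"ty":0,"tz":0,"yaw":0,"grip":0}])

```text
t: 27.1
position: [0.5734, -0.0423, 0.1739]
ee_rot: [[-0.212, 0.923, 0.321], [0.569, 0.384, -0.728], [-0.795, 0.028, -0.606]]
wrist_force: [-1.6, 3.9, 8.0]
gripper_width: 0.0098
grasp_force: 30.0
```

```bash
python3 q.py | grep -v rows|head -5
```

```text
t27.1 p [ 0.5734 -0.0423  0.1739] q [-14.9  11.6 -19.5 113.   56.8  79.  -36.5] lean 52.7 az -66.2 ydip 1.6 yaz 22.6 F [-1.6  3.9  8. ] w 0.0098 30.0
bar pred [ 0.5676 -0.0349  0.2032]
red u 327 354 line v@ [(np.int64(327), np.float64(175.7), [0.5516, 0.0065]), (341.3, np.float64(169.3), [0.5691, -0.0351]), (np.int64(354), np.float64(163.7), [0.5847, -0.0722])]
side slope 0.476 362 181.6
-10 slope 0.261
```

Emit:
move_arm(commands=[{"tx":-0.0009,"ty":0.0003,"tz":-0.0012,"yaw":0,"grip":0},{"tx":0,"ty":0,"tz":0,"yaw":0,"grip":0},{"tx":0,"ty":0,"tz":0,"yaw":0,"grip":0}])

```text
t: 27.45
position: [0.5733, -0.0421, 0.1741]
ee_rot: [[-0.213, 0.923, 0.32], [0.569, 0.383, -0.727], [-0.794, 0.027, -0.608]]
wrist_force: [-0.1, 2.4, 5.7]
gripper_width: 0.0098
grasp_force: 30.0
```

```bash
python3 q.py | grep -v rows|head -5
```

```text
t27.4 p [ 0.5733 -0.0421  0.1741] q [-14.9  11.5 -19.5 113.   56.7  79.  -36.3] lean 52.6 az -66.3 ydip 1.5 yaz 22.6 F [-0.1  2.4  5.7] w 0.0098 30.0
bar pred [ 0.5676 -0.0347  0.2034]
red u 327 354 line v@ [(np.int64(327), np.float64(175.7), [0.5516, 0.0065]), (341.3, np.float64(169.3), [0.5691, -0.0351]), (np.int64(354), np.float64(163.7), [0.5848, -0.0722])]
side slope 0.479 362 181.8
-10 slope 0.261
```

Emit:
move_arm(commands=[{"tx":-0.0013,"ty":0,"tz":-0.0011,"yaw":0,"grip":0},{"tx":-0.0013,"ty":0,"tz":-0.0011,"yaw":0,"grip":0},{"tx":0,"ty":0,"tz":0,"yaw":0,"grip":0},{"tx":0,"ty":0,"tz":0,"yaw":0,"grip":0}])

```text
t: 27.88
position: [0.5724, -0.0418, 0.1757]
ee_rot: [[-0.215, 0.923, 0.318], [0.571, 0.384, -0.726], [-0.792, 0.025, -0.609]]
wrist_force: [0.6, 0.6, -2.2]
gripper_width: 0.0095
grasp_force: 30.0
```

```bash
python3 q.py | grep -v rows|head -5
```

```text
t27.9 p [ 0.5724 -0.0418  0.1757] q [-14.9  11.3 -19.5 112.9  56.4  79.1 -36. ] lean 52.5 az -66.3 ydip 1.4 yaz 22.6 F [ 0.6  0.6 -2.2] w 0.0095 30.0
bar pred [ 0.5668 -0.0344  0.205 ]
red u 326 353 line v@ [(np.int64(326), np.float64(176.2), [0.5501, 0.0094]), (341.3, np.float64(169.4), [0.5688, -0.0351]), (np.int64(353), np.float64(164.3), [0.5831, -0.0692])]
side slope 0.449 362 181.6
-10 slope 0.26
```

Emit:
move_arm(commands=[{"tx":-0.0006,"ty":0,"tz":0.0014,"yaw":0,"grip":0},{"tx":-0.0006,"ty":0,"tz":0.0014,"yaw":0,"grip":0},{"tx":0,"ty":0,"tz":0,"yaw":0,"grip":0},{"tx":0,"ty":0,"tz":0,"yaw":0,"grip":0}])

```text
t: 28.32
position: [0.5743, -0.0447, 0.1759]
ee_rot: [[-0.214, 0.923, 0.32], [0.57, 0.384, -0.726], [-0.793, 0.027, -0.608]]
wrist_force: [-0.3, -0.2, -1.9]
gripper_width: 0.0101
grasp_force: 29.9
```

```bash
python3 q.py | grep -v rows|head -5
```

```text
t28.3 p [ 0.5743 -0.0447  0.1759] q [-14.7  11.3 -19.3 112.9  56.7  78.8 -35.9] lean 52.5 az -66.3 ydip 1.5 yaz 22.6 F [-0.3 -0.2 -1.9] w 0.0101 29.9
bar pred [ 0.5687 -0.0373  0.2052]
red u 328 354 line v@ [(np.int64(328), np.float64(175.3), [0.5526, 0.0036]), (341.3, np.float64(169.3), [0.5693, -0.0351]), (np.int64(354), np.float64(163.5), [0.5853, -0.0722])]
side slope 0.489 363 182.3
-10 slope 0.26
```

The bar is centred and level. I'll lower slightly so the hook takes the full weight.

Emit:
move_arm(commands=[{"tx":0.0012,"ty":-0.0005,"tz":0.0008,"yaw":0,"grip":0},{"tx":0,"ty":0,"tz":0,"yaw":0,"grip":0},{"tx":0,"ty":0,"tz":0,"yaw":0,"grip":0},{"tx":0,"ty":0,"tz":0,"yaw":0,"grip":0}])

```text
t: 28.75
position: [0.5743, -0.0443, 0.1751]
ee_rot: [[-0.214, 0.923, 0.321], [0.57, 0.384, -0.726], [-0.794, 0.028, -0.608]]
wrist_force: [1.0, -1.1, 0.5]
gripper_width: 0.0095
grasp_force: 30.0
```

```bash
python3 q.py | grep -v rows|head -5
```

```text
t28.8 p [ 0.5743 -0.0443  0.1751] q [-14.7  11.3 -19.4 113.   56.7  78.8 -36. ] lean 52.6 az -66.2 ydip 1.6 yaz 22.6 F [ 1.  -1.1  0.5] w 0.0095 30.0
bar pred [ 0.5686 -0.037   0.2045]
red u 327 354 line v@ [(np.int64(327), np.float64(175.6), [0.5518, 0.0065]), (341.3, np.float64(169.3), [0.5693, -0.0351]), (np.int64(354), np.float64(163.6), [0.5849, -0.0722])]
side slope 0.523 363 182.6
-10 slope 0.26
```

Forces are near zero, so the hook carries the hod. I'll open a little and watch.

Emit:
move_arm(commands=[{"tx":0,"ty":0,"tz":0,"yaw":0,"grip":0.13},{"tx":0,"ty":0,"tz":0,"yaw":0,"grip":0.16},{"tx":0,"ty":0,"tz":0,"yaw":0,"grip":0.2},{"tx":0,"ty":0,"tz":0,"yaw":0,"grip":0.22},{"tx":0,"ty":0,"tz":0,"yaw":0,"grip":0.22},{"tx":0,"ty":0,"tz":0,"yaw":0,"grip":0.22}])

```text
t: 29.35
position: [0.5739, -0.0444, 0.1746]
ee_rot: [[-0.214, 0.923, 0.32], [0.57, 0.384, -0.726], [-0.793, 0.027, -0.608]]
wrist_force: [0.1, 0.4, 0.1]
gripper_width: 0.0186
grasp_force: 0.0
```

```bash
python3 q.py | grep -v rows|head -5
```

```text
t29.4 p [ 0.5739 -0.0444  0.1746] q [-14.7  11.4 -19.4 113.1  56.7  78.8 -36. ] lean 52.5 az -66.2 ydip 1.5 yaz 22.6 F [0.1 0.4 0.1] w 0.0186 0.0
bar pred [ 0.5683 -0.0371  0.204 ]
red u 328 355 line v@ [(np.int64(328), np.float64(175.3), [0.5527, 0.0036]), (341.3, np.float64(169.6), [0.5683, -0.035]), (np.int64(355), np.float64(163.7), [0.5845, -0.075])]
side slope 0.618 363 183.7
-10 slope 0.261
```

Emit:
move_arm(commands=[{"tx":0,"ty":0,"tz":-0.006,"yaw":0,"grip":0.22},{"tx":0,"ty":0,"tz":-0.008,"yaw":0,"grip":0.22},{"tx":0,"ty":0,"tz":-0.01,"yaw":0,"grip":0.22},{"tx":0,"ty":0,"tz":-0.015,"yaw":0,"grip":0.22},{"tx":0,"ty":0,"tz":-0.02,"yaw":0,"grip":0.22},{"tx":0,"ty":0,"tz":-0.03,"yaw":0,"grip":0.22},{"tx":0,"ty":0,"tz":-0.03,"yaw":0,"grip":0.22},{"tx":0,"ty":0,"tz":-0.03,"yaw":0,"grip":0.22},{"tx":0,"ty":0,"tz":0,"yaw":0,"grip":0.22}])

```text
t: 30.2
position: [0.5264, 0.0713, 0.2692]
ee_rot: [[-0.215, 0.919, 0.33], [0.573, 0.392, -0.72], [-0.791, 0.034, -0.611]]
wrist_force: [1.0, 0.1, -0.0]
gripper_width: 0.0194
grasp_force: 0.0
```

```bash
python3 q.py | grep -v rows|head -5; python3 q.py|grep -E "red|side"
```

```text
t30.2 p [0.5264 0.0713 0.2692] q [-22.3   8.8 -25.5 104.1  50.4  94.3 -34.7] lean 52.3 az -65.4 ydip 1.9 yaz 23.1 F [ 1.   0.1 -0. ] w 0.0194 0.0
bar pred [0.5205 0.0784 0.2985]
red u 327 355 line v@ [(np.int64(327), np.float64(176.0), [0.5508, 0.0065]), (341.3, np.float64(169.4), [0.569, -0.0351]), (np.int64(355), np.float64(163.1), [0.5865, -0.0751])]
side slope 0.533 363 182.6
-10 slope 0.163
bar pred [0.5206 0.0734 0.2957]
red u 327 355 line v@ [(np.int64(327), np.float64(175.9), [0.5508, 0.0065]), (341.3, np.float64(169.3), [0.5691, -0.0351]), (np.int64(355), np.float64(163.0), [0.5868, -0.0751])]
side slope 0.603 363 183.7
```

Released and clear. I'll wait for the swing to die, then verify the hod's attitude, stillness and everything else on the bench.

Emit:
move_arm(commands=[{"tx":0,"ty":0,"tz":-0.03,"yaw":0,"grip":0.22},{"tx":0,"ty":0,"tz":-0.03,"yaw":0,"grip":0.22},{"tx":0,"ty":0,"tz":0,"yaw":0,"grip":0.22},{"tx":0,"ty":0,"tz":0,"yaw":0,"grip":0.22},{"tx":0,"ty":0,"tz":0,"yaw":0,"grip":0.22},{"tx":0,"ty":0,"tz":0,"yaw":0,"grip":0.22},{"tx":0,"ty":0,"tz":0,"yaw":0,"grip":0.22},{"tx":0,"ty":0,"tz":0,"yaw":0,"grip":0.22},{"tx":0,"ty":0,"tz":0,"yaw":0,"grip":0.22},{"tx":0,"ty":0,"tz":0,"yaw":0,"grip":0.22},{"tx":0,"ty":0,"tz":0,"yaw":0,"grip":0.22},{"tx":0,"ty":0,"tz":0,"yaw":0,"grip":0.22}])

```text
t: 31.4
position: [0.5071, 0.1074, 0.3018]
ee_rot: [[-0.214, 0.923, 0.32], [0.57, 0.384, -0.726], [-0.793, 0.027, -0.608]]
wrist_force: [0.6, -0.6, 1.3]
gripper_width: 0.0192
grasp_force: 0.0
```

Emit:
move_arm(commands=[{"tx":0,"ty":0,"tz":0,"yaw":0,"grip":0.22},{"tx":0,"ty":0,"tz":0,"yaw":0,"grip":0.22},{"tx":0,"ty":0,"tz":0,"yaw":0,"grip":0.22},{"tx":0,"ty":0,"tz":0,"yaw":0,"grip":0.22},{"tx":0,"ty":0,"tz":0,"yaw":0,"grip":0.22},{"tx":0,"ty":0,"tz":0,"yaw":0,"grip":0.22},{"tx":0,"ty":0,"tz":0,"yaw":0,"grip":0.22},{"tx":0,"ty":0,"tz":0,"yaw":0,"grip":0.22},{"tx":0,"ty":0,"tz":0,"yaw":0,"grip":0.22},{"tx":0,"ty":0,"tz":0,"yaw":0,"grip":0.22},{"tx":0,"ty":0,"tz":0,"yaw":0,"grip":0.22},{"tx":0,"ty":0,"tz":0,"yaw":0,"grip":0.22}])

```text
t: 32.4
position: [0.5071, 0.1074, 0.3018]
ee_rot: [[-0.214, 0.923, 0.32], [0.57, 0.384, -0.726], [-0.793, 0.027, -0.608]]
wrist_force: [0.7, -0.7, -0.0]
gripper_width: 0.019
grasp_force: 0.0
```

Run:
```python
from bar import *
st(); S=pickle.load(open("s0.pkl","rb"));D,T=P(S["side"]),P(S["top"])
def red(im,box):
    hsv=cv2.cvtColor(im,cv2.COLOR_BGR2HSV); m=cv2.inRange(hsv,(0,130,70),(8,255,255))|cv2.inRange(hsv,(172,130,70),(179,255,255))
    x0,y0,x1,y1=box;ys,xs=np.nonzero(m[y0:y1,x0:x1]);return xs+x0,ys+y0
prev=None
for i in range(6):
    a,b_=snapshot("side")["color"],snapshot("top")["color"]
    x,y=red(a,(350,172,366,192));k=np.polyfit(x,y,1); 
    d=0 if prev is None else int((cv2.absdiff(a,prev)[150:260,320:390].max(2)>25).sum()); prev=a
    print(round(k[0],3),"changed px",d,end=" | ")
print("\nside cols",[(int(c),int(y[x==c].min()),int(y[x==c].max())) for c in sorted(set(x))])
x,y=red(a,(340,165,352,185));print("left part",[(int(c),y[x==c].tolist()) for c in sorted(set(x))])
x,y=red(b_,(322,155,360,185));k=np.polyfit(x,y,1);e2=[(u,np.polyval(k,u)) for u in np.percentile(x,[2,98])];print("top ends",np.round(e2,1).tolist())
# changes in the fixed scenery
boxes={"bowl":(325,252,385,302),"tin":(412,260,452,295),"pliers":(352,325,415,385),"brush":(275,320,345,370),"purple":(340,192,372,215),"jar":(340,163,358,192),"block":(270,160,302,184)}
for n,(x0,y0,x1,y1) in boxes.items(): print(n,int((cv2.absdiff(a,S["side"]["color"])[y0:y1,x0:x1].max(2)>60).sum()),end="; ")
bt={"bowl":(385,185,438,233),"tin":(410,130,446,162),"jar":(228,135,252,163),"block":(165,203,205,240),"pliers":(465,185,505,242),"brush":(438,235,478,295),"purple":(272,142,305,178)}
print()
for n,(x0,y0,x1,y1) in bt.items(): print(n,int((cv2.absdiff(b_,S["top"]["color"])[y0:y1,x0:x1].max(2)>60).sum()),end="; ")
# grey-steel / upright near the hod: -y upright pixels in side
hsv=cv2.cvtColor(a,cv2.COLOR_BGR2HSV);v=hsv[...,2]
print();
for r in range(184,222,3): print(r,v[r,335:375].tolist())
```

```text
t32.4 p [0.5071 0.1074 0.3018] q [-25.2   9.6 -27.1  99.7  49.2 100.5 -34.8] lean 52.5 az -66.2 ydip 1.6 yaz 22.6 F [ 0.7 -0.7 -0. ] w 0.019 0.0
0.612 changed px 0 | 0.678 changed px 309 | 0.718 changed px 103 | 0.699 changed px 159 | 0.641 changed px 290 | 0.622 changed px 178 | 
side cols [(350, 172, 181), (351, 172, 182), (352, 172, 183), (353, 172, 183), (354, 172, 183), (355, 172, 183), (356, 172, 184), (357, 173, 185), (358, 175, 185), (359, 177, 185), (360, 178, 186), (361, 183, 187), (362, 182, 186), (363, 184, 186), (364, 186, 186)]
left part [(343, [167, 168, 169, 170, 171]), (344, [167, 168, 169, 170, 171, 172]), (345, [166, 167, 168, 169, 170, 171, 172]), (346, [166, 167, 168, 169, 170, 171, 172, 173, 178]), (347, [165, 166, 167, 168, 169, 170, 171, 172, 173, 178]), (348, [165, 166, 167, 168, 169, 170, 171, 172, 173, 178, 179]), (349, [165, 166, 167, 168, 169, 170, 171, 172, 173, 179, 180]), (350, [165, 166, 167, 168, 169, 170, 171, 172, 173, 179, 180, 181]), (351, [165, 166, 167, 168, 169, 170, 171, 172, 173, 180, 181, 182])]
top ends [[328.0, 175.1], [354.0, 163.8]]
bow
[... 2004 characters left out ...]
3, 184, 178, 175, 153, 123, 147, 147, 160, 106, 55, 47, 91, 106, 104, 104, 102, 92, 105, 150, 157, 154]
214 [107, 99, 101, 102, 105, 106, 114, 169, 177, 120, 163, 173, 173, 173, 173, 176, 121, 100, 99, 124, 128, 179, 189, 166, 119, 104, 107, 79, 95, 126, 117, 105, 104, 105, 104, 96, 110, 154, 156, 154]
217 [127, 137, 161, 173, 181, 178, 176, 175, 176, 176, 177, 178, 178, 179, 178, 176, 176, 177, 178, 178, 182, 176, 183, 137, 109, 104, 108, 82, 53, 43, 99, 104, 102, 101, 98, 91, 94, 92, 106, 152]
220 [92, 94, 96, 96, 98, 117, 136, 159, 181, 181, 177, 176, 176, 176, 175, 176, 179, 182, 188, 164, 134, 115, 103, 101, 106, 104, 107, 108, 109, 129, 122, 133, 139, 140, 135, 130, 133, 133, 133, 131]
```

It is still rocking slightly; I'll let it settle.

Emit:
move_arm(commands=[{"tx":0,"ty":0,"tz":0,"yaw":0,"grip":0.22},{"tx":0,"ty":0,"tz":0,"yaw":0,"grip":0.22},{"tx":0,"ty":0,"tz":0,"yaw":0,"grip":0.22},{"tx":0,"ty":0,"tz":0,"yaw":0,"grip":0.22},{"tx":0,"ty":0,"tz":0,"yaw":0,"grip":0.22},{"tx":0,"ty":0,"tz":0,"yaw":0,"grip":0.22},{"tx":0,"ty":0,"tz":0,"yaw":0,"grip":0.22},{"tx":0,"ty":0,"tz":0,"yaw":0,"grip":0.22},{"tx":0,"ty":0,"tz":0,"yaw":0,"grip":0.22},{"tx":0,"ty":0,"tz":0,"yaw":0,"grip":0.22},{"tx":0,"ty":0,"tz":0,"yaw":0,"grip":0.22},{"tx":0,"ty":0,"tz":0,"yaw":0,"grip":0.22}])

```text
t: 34.0
position: [0.5071, 0.1074, 0.3018]
ee_rot: [[-0.214, 0.923, 0.32], [0.57, 0.384, -0.726], [-0.793, 0.027, -0.608]]
wrist_force: [-0.9, 0.5, -0.4]
gripper_width: 0.0193
grasp_force: 0.0
```

Emit:
move_arm(commands=[{"tx":0,"ty":0,"tz":0,"yaw":0,"grip":0.22},{"tx":0,"ty":0,"tz":0,"yaw":0,"grip":0.22},{"tx":0,"ty":0,"tz":0,"yaw":0,"grip":0.22},{"tx":0,"ty":0,"tz":0,"yaw":0,"grip":0.22},{"tx":0,"ty":0,"tz":0,"yaw":0,"grip":0.22},{"tx":0,"ty":0,"tz":0,"yaw":0,"grip":0.22},{"tx":0,"ty":0,"tz":0,"yaw":0,"grip":0.22},{"tx":0,"ty":0,"tz":0,"yaw":0,"grip":0.22},{"tx":0,"ty":0,"tz":0,"yaw":0,"grip":0.22},{"tx":0,"ty":0,"tz":0,"yaw":0,"grip":0.22},{"tx":0,"ty":0,"tz":0,"yaw":0,"grip":0.22},{"tx":0,"ty":0,"tz":0,"yaw":0,"grip":0.22}])

```text
t: 35.0
position: [0.5071, 0.1074, 0.3018]
ee_rot: [[-0.214, 0.923, 0.32], [0.57, 0.384, -0.726], [-0.793, 0.027, -0.608]]
wrist_force: [-0.1, -0.0, -0.4]
gripper_width: 0.0194
grasp_force: 0.0
```

Emit:
move_arm(commands=[{"tx":0,"ty":0,"tz":0,"yaw":0,"grip":0.22},{"tx":0,"ty":0,"tz":0,"yaw":0,"grip":0.22},{"tx":0,"ty":0,"tz":0,"yaw":0,"grip":0.22},{"tx":0,"ty":0,"tz":0,"yaw":0,"grip":0.22},{"tx":0,"ty":0,"tz":0,"yaw":0,"grip":0.22},{"tx":0,"ty":0,"tz":0,"yaw":0,"grip":0.22},{"tx":0,"ty":0,"tz":0,"yaw":0,"grip":0.22},{"tx":0,"ty":0,"tz":0,"yaw":0,"grip":0.22},{"tx":0,"ty":0,"tz":0,"yaw":0,"grip":0.22},{"tx":0,"ty":0,"tz":0,"yaw":0,"grip":0.22},{"tx":0,"ty":0,"tz":0,"yaw":0,"grip":0.22},{"tx":0,"ty":0,"tz":0,"yaw":0,"grip":0.22}])

```text
t: 36.0
position: [0.5071, 0.1074, 0.3018]
ee_rot: [[-0.214, 0.923, 0.32], [0.57, 0.384, -0.726], [-0.793, 0.027, -0.608]]
wrist_force: [0.5, 1.5, -0.2]
gripper_width: 0.0192
grasp_force: 0.0
```

Emit:
move_arm(commands=[{"tx":0,"ty":0,"tz":0,"yaw":0,"grip":0.22},{"tx":0,"ty":0,"tz":0,"yaw":0,"grip":0.22},{"tx":0,"ty":0,"tz":0,"yaw":0,"grip":0.22},{"tx":0,"ty":0,"tz":0,"yaw":0,"grip":0.22},{"tx":0,"ty":0,"tz":0,"yaw":0,"grip":0.22},{"tx":0,"ty":0,"tz":0,"yaw":0,"grip":0.22},{"tx":0,"ty":0,"tz":0,"yaw":0,"grip":0.22},{"tx":0,"ty":0,"tz":0,"yaw":0,"grip":0.22},{"tx":0,"ty":0,"tz":0,"yaw":0,"grip":0.22},{"tx":0,"ty":0,"tz":0,"yaw":0,"grip":0.22},{"tx":0,"ty":0,"tz":0,"yaw":0,"grip":0.22},{"tx":0,"ty":0,"tz":0,"yaw":0,"grip":0.22}])

```text
t: 37.0
position: [0.5071, 0.1074, 0.3018]
ee_rot: [[-0.214, 0.923, 0.32], [0.57, 0.384, -0.726], [-0.793, 0.027, -0.608]]
wrist_force: [0.0, -0.4, -0.6]
gripper_width: 0.0192
grasp_force: 0.0
```

```bash
cat > still.py <<'E'
from bar import *
S=pickle.load(open("s0.pkl","rb"));D,T=P(S["side"]),P(S["top"])
def bar_line(a):
    # bar pixels: follow the line, separate from jar cap/purple bar above it
    hsv=cv2.cvtColor(a,cv2.COLOR_BGR2HSV); m=cv2.inRange(hsv,(0,130,70),(8,255,255))|cv2.inRange(hsv,(172,130,70),(179,255,255))
    X,Y=[],[]
    for c in list(range(346,352))+list(range(360,364)):
        ys=np.nonzero(m[174:192,c])[0]+174
        if len(ys): X.append(c);Y.append(min(ys.max()-1.0,1e9))
    return np.polyfit(X,Y,1),Y
print("t",get_state()["t"]); prev=None; out=[]
for i in range(14):
    a=snapshot("side")["color"]; k,Y=bar_line(a)
    d=0 if prev is None else int((cv2.absdiff(a,prev)[150:260,320:390].max(2)>25).sum()); prev=a; out.append((round(k[0],3),d))
print(out)
# expected slope for level bar through dip at measured yaw
b_=snapshot("top")["color"]; e2,_=redend(b_,(322,155,360,185)); w=[onz(T,*e,.203) for e in e2]; yaw=np.arctan2(w[1][0]-w[0][0],w[0][1]-w[1][1]); print("yaw",np.degrees(yaw).round(1),"mid",((w[0]+w[1])/2).round(4))
for r in(-6,-3,0,3,6,9):
    p=[((q:=D@np.r_[np.array([.568,-.036,.203])+t*np.array([-np.sin(yaw)*np.cos(np.radians(r)),np.cos(yaw)*np.cos(np.radians(r)),np.sin(np.radians(r))]),1])[:2]/q[2]) for t in(.03,-.042)]; print(r,((p[1]-p[0])[1]/(p[1]-p[0])[0]).round(3),p[1].round(1),end=" | ")
E
python3 still.py
```

```text
t 37.0
[(np.float64(0.551), 0), (np.float64(0.551), 0), (np.float64(0.551), 0), (np.float64(0.551), 0), (np.float64(0.551), 0), (np.float64(0.551), 0), (np.float64(0.551), 0), (np.float64(0.551), 0), (np.float64(0.551), 0), (np.float64(0.551), 0), (np.float64(0.551), 0), (np.float64(0.551), 0), (np.float64(0.551), 0), (np.float64(0.551), 0)]
yaw 20.9 mid [ 0.569  -0.0347]
-6 0.364 [362.8 187.7] | -3 0.43 [362.9 188.4] | 0 0.496 [362.9 189. ] | 3 0.562 [362.8 189.6] | 6 0.629 [362.8 190.2] | 9 0.697 [362.7 190.8] |
```

The hod hangs still: no pixels changed over 0.7 s, roll is about 2°, and the bar's middle is at the dip. Handing in.

```bash
python3 -c "
from station import *
print(sign_off())"
```

```text
the job is handed in; nothing more can be done
None
```

Handed in at about 38 s: all six chunks are in the bowl, and the empty hod hangs still and nearly upright (about 2° roll) by its red bar in the hook's dip; I saw no sign of the bowl or other tools having shifted.

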